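Refill a leaning wax tube and tamp it home

TASK

Refill the clear wax tube that leans on its stand: put in the blue wax plug, then the red one on top of it. Take the tamping rod from its stand and push the plugs down the tube with it until they bottom out firmly, leaning on the rod for a moment there. Then stand the rod upright in its stand again, and leave the green plug and the other things on the bench as they lie.

Things in the scene. Friction and masses are not known exactly. Their poses are not given: they have to be found in the camera images.
- tube: Clear plastic tube, fixed, 130 mm long, outside diameter 38 mm, inside (bore) diameter 31 mm, leaning 30 degrees from vertical with its mouth towards the robot's side. Origin: centre of its closed lower end; its own z axis runs up along the bore to the mouth. The last 12 mm at the mouth flare to 48 mm outside, about 41 mm inside. It is held from beneath by a pine foot (150 x 90 x 16 mm on the bench) and a narrow aluminium strut under the lower part of the tube.
- tube_mouth (a point): Centre of the tube's mouth, on the bore's axis in the plane of the rim (about 148 mm above the bench).
- follower_top (a point): Centre of the upper face of the yellow follower, a disc 29 mm in diameter and 10 mm thick that slides inside the tube; plugs stand on this face. It lies 56 mm (joint 0) plus the joint's value below the mouth along the bore.
- follower (a joint): How far the follower has been pushed down the tube, m: 0 is its upper stop, 0.058 its hard bottom (upper face then 114 mm below the mouth). It starts between 0 and 0.012. It is held by friction: it stays where it is left, moves when pushed with more than about 6 N (add 15 N per m/s of speed), and stops dead at the bottom, where firm means a push of 12 N or more.
- wax_blue_center (a point): Centre of the blue wax plug, a solid cylinder 26 mm in diameter and 34 mm long, standing upright on the bench at first (centre 17 mm above the bench). 20 g.
- wax_red_center (a point): Centre of the red wax plug, same size and mass as the blue one.
- wax_green_center (a point): Centre of the green wax plug, same size; it stands in the same row and is not to be touched.
- wax_blue: The blue wax plug; origin at the centre of its underside, z along its length.
- wax_red: The red wax plug; origin at the centre of its underside, z along its length.
- wax_green: The green wax plug; origin at the centre of its underside.
- rod: Tamping rod, 145 mm long, about 110 g, standing upright in its stand: a round aluminium shaft 20 mm in diameter from 0 to 100 mm, then a round orange handle 28 mm in diameter from 100 to 145 mm. Origin: centre of the shaft's flat foot; its z axis runs up to the handle. When the two plugs are at the bottom their top lies 46 mm below the tube's mouth.
- rod_seat (a point): Centre of the floor of the hole in the rod's stand (10 mm above the bench), where the rod's foot rests. The stand is a fixed brown block 80 x 80 x 50 mm with one vertical hole 25 mm in diameter and 40 mm deep, widened by about 4 mm at its mouth.
- scraper: White plastic scraper, 60 x 140 x 5 mm, lying flat. Origin at the centre of its underside. Bystander.
- belay: Orange belay device, 50 x 58 x 26 mm with a steel wire loop, lying flat. Origin at the centre of its underside. Bystander.
- ice_screw: Steel ice screw, 23 mm thick and 190 mm long, lying on the bench towards its left side. Origin near the middle of its length at bench height. Bystander.
There are look-alikes about, which are no part of the job. Several things look just like the wax_blue: the one meant starts farthest to the robot's left. Of the things that look like the wax_red, take the one that is farthest to the robot's right at the start.

How it is judged:
On the way, in this order (a step that is already met when the one before it is completed fails the run):
1. the blue plug stands on the follower in the tube, released (distance between wax_blue_center and follower_top below 0.021 m and contact force between the fingers and wax_blue below 0.2 N), for 0.2 s.
2. the red plug stands on the blue one in the tube, released (distance between wax_blue_center and follower_top below 0.021 m and distance between wax_red_center and wax_blue_center below 0.038 m and contact force between the fingers and wax_red below 0.2 N), for 0.2 s.
3. the rod holds both plugs hard against the bottom of the tube (more than 8 N) (distance between wax_blue_center and follower_top below 0.021 m and distance between wax_red_center and wax_blue_center below 0.038 m and value of joint follower above 0.0555 m and contact force between rod and wax_red above 8 N), for 0.2 s.
At the end, for the whole second after the job is handed in: Blue plug on the follower (centre within 21 mm of its face), red on blue (centres within 38 mm), follower within 3 mm of its bottom; the rod back in its stand (foot within 8 mm of the hole's centre, 6 mm of its floor, tilt under 10 degrees), released and at rest (distance between wax_blue_center and follower_top below 0.021 m and distance between wax_red_center and wax_blue_center below 0.038 m and value of joint follower above 0.055 m and horizontal distance between rod and rod_seat below 0.008 m and height (world z) of rod below 0.016 m and angle between rod's own z axis and vertical below 0.18 rad and linear speed of each of rod, wax_red below 0.02 m/s); the robot touches nothing.
It fails at once if the green plug was moved by more than 15 mm (distance of wax_green_center from where it was at the start of the episode above 0.015 m).
It fails at once if the scraper, belay device or ice screw was moved by more than 15 mm (distance of any of scraper, belay, ice_screw from where it was at the start of the episode above 0.015 m).
It also fails if it takes over 72 s, if anything falls off the work surface, if the arm or the gripper's body presses on something with over 40 N, if the wrist force passes 120 N, or if a joint passes its speed limit or range.

ROBOT

A 7-joint arm with a two-finger parallel gripper is mounted at the origin on the work surface. World frame = base frame: x ahead of the robot, y to its left, z up, the work surface at z = 0. Lengths are in m, angles in rad, forces in N, time in s.
With the tool pointing down it reaches from about 0.4 to 0.85 m from the base axis. Payload 4.5 kg.
Tool frame: the origin (TCP) lies midway between the tips of the shut fingers; the grasp point (between the pads) lies 19 mm behind it; z points along the fingers, y is the direction in which the jaws open and shut (so a half turn about z gives the same grasp; the last joint's range is limited). The gripper opens to 88 mm and grips with 3 to 60 N. Pads are 18 mm wide; open, the fingers measure 123 mm over their backs; the gripper's body (75 mm by 187 mm) begins 45 mm behind the grasp point.
Start: joints at [1.276, 0.689, -0.195, 1.565, 0.157, 0.902, -0.215], TCP at [0.202, -0.592, 0.215] pointing down, gripper open.
Joint ranges: [-3.01, 3.01], [-0.46, 2.08], [-1.47, 1.51], [0.13, 2.56], [-1, 4.14], [0.04, 2.09], [-2.66, 2.66]. Speed limits (rad/s): [2.57, 2.57, 3.14, 3.14, 3.14, 3.14, 3.14].

INTERFACE

Orientations are given as a unit quaternion [x, y, z, w].
In Python, from plant import r, viewer gives the robot as it stands.
- The arm moves only by the tool play_rows, never from a script. Its argument "commands" is a list of rows, each an object with "delta_rot": the turn, a rotation vector about the tool's x, y, z normalised to -1 to 1, where 1 is pi rad, a list of three; "travel": the shift along the tool's x, y, z normalised to -1 to 1, where 1 is 15 cm, a list of three; "gripper": the opening, from -1 (shut) to 1 (fully open). In form: [{"delta_rot": [wx, wy, wz], "travel": [x, y, z], "gripper": gripper}, ...]. A call has 1 to 12 rows; each row is the pose to reach, as a shift and turn from the pose commanded when the call began, along the tool's axes at that moment, turning the shorter way round; what a row does not reach only later rows make up. A row lasts 1/8 s, in which the tool goes at most 62.5 mm and 10.7 degrees, less where a joint would pass 70% of its speed; a pose out of reach is approached as far as the arm can. A call with a number of a shift or a turn outside -1 to 1 is refused whole. A call with a gripper value outside its range is refused whole. The fingers move at their own pace and stop on an object; "force" is the grip in N (left out, the last holds). Time passes only in rows, so rows that repeat a pose let the fingers close. It gives the time, the measured TCP pose, the force and the opening at its end, in the units of the state.
- r.get_state(): the state, without advancing time (a new reading comes with each control period).
- viewer.snapshot(name): name is "side" or "top" or "wrist"; returns a dict with "color" (400x640x3 uint8, red, green, blue), "z_map" (400x640 float32, m along the optical axis (not along the pixel's ray), 0 where there is no reading), "fx", "fy", "cx", "cy" (pixels), "distortion" ([k1, k2, p1, p2, k3] as OpenCV has them; the pictures are not rectified), "origin" and "attitude" of the camera in the world. Camera axes: x right, y up, looking along -z (the intrinsics and any distortion apply to the point x, -y, -z); pixel columns grow to the right and rows downward; lengths in m; the calibration is good to about 2 mm. A picture is of the moment at which its call begins.
- r.finish_job(): hands the job in, once; it reports no verdict.
Trained networks look in the newest picture that a camera, given by its name, has taken for a name from the list of things; names that differ only in an ending like _2 or _b are one class to them, and where a whole thing is asked for, a point or a joint stands for the part that bears it (a point fixed in the world has none). Each returns a list of dicts, best first, with "conf" (0 to 1); they miss things now and then, are a little off and sometimes report something else, mostly with a low value. They report only what shows in the picture. A call takes as long as a camera call. They do not tell look-alikes from the thing itself.
- viewer.outline_of(camera, label): "pixels" (400x640 bool, what is visible of it) and "at" ([column, row] in pixels, amid what is visible of it).
- viewer.pinpoint(camera, label): "at" ([column, row] in pixels: a listed point, or the origin of a listed thing).
The state is a dict: "clock": time; "q": joint angles; "qd": joint speeds; "joint_torque": joint torques, N m; "tool_pos": TCP position; "eef_rot": TCP orientation; "contact_force": force on the tool from outside, world axes, zero at the start; "moment": the same for the moment, N m; "opening": opening from 0.0 (shut) to 1.0 (fully open).
Only numpy, scipy, OpenCV 4.12 (cv2) and the standard library are available. Lean on these libraries where they do the work, as an engineer would, in place of code of your own. Each camera call takes 0.05 s, during which the arm holds its last target. There are 200 camera calls.

## Working session

There is one attempt and no reset: what is moved stays moved. The work goes in short steps, Python scripts to look and compute and a tool call to move; the robot and the scene stay as the last step left them, time stands still between calls to the robot, and variables do not carry over. Pictures are saved under pics/ and viewed, about 8 in all and at most 12, crops included, and the job is handed in when it is done.

Besides the shell and the picture viewer there is one more tool, called after "Call:" as name(argument=value, ...), one argument or row to a line, values as JSON. play_rows: Moves the arm, as the interface text tells. Its arguments: {"type":"object","properties":{"commands":{"type":"array","items":{"type":"object","properties":{"delta_rot":{"type":"array","items":{"type":"number","minimum":-1,"maximum":1}},"travel":{"type":"array","items":{"type":"number","minimum":-1,"maximum":1}},"gripper":{"type":"number"}}}},"force":{"type":"number"}},"required":["commands"]}

```bash
mkdir -p pics; ls; cat > h.py <<'E'
import numpy as np, cv2
from scipy.spatial.transform import Rotation as R
from plant import r, viewer
def snap(n, save=None):
    s=viewer.snapshot(n)
    if save: cv2.imwrite(f'pics/{save}.png', s['color'][:,:,::-1])
    return s
def rot(s):
    a=np.array(s['attitude'],float)
    return a if a.shape==(3,3) else R.from_quat(a).as_matrix()
def ray(s,px):
    K=np.array([[s['fx'],0,s['cx']],[0,s['fy'],s['cy']],[0,0,1.]])
    u=cv2.undistortPoints(np.array(px,float).reshape(-1,1,2),K,np.array(s['distortion'],float)).reshape(-1,2)
    d=np.c_[u[:,0],-u[:,1],-np.ones(len(u))]
    return d@rot(s).T   # depth-normalised
def atz(s,px,z):
    o=np.array(s['origin']); d=ray(s,px); return o+d*((z-o[2])/d[:,2])[:,None]
def cloud(s,mask):
    v,u=np.nonzero(mask&(s['z_map']>0)); 
    return np.array(s['origin'])+ray(s,np.c_[u,v])*s['z_map'][v,u][:,None]
E
python3 - <<'E'
from h import *
np.set_printoptions(precision=4,suppress=True)
print(r.get_state())
for c in ['top','side','wrist']:
    s=snap(c,c+'0'); print(c,s['origin'],s['attitude'],s['fx'],s['distortion'])
    for l in ['wax_blue_center','wax_red_center','wax_green_center','tube_mouth','follower_top','rod_seat','rod','tube','scraper','belay','ice_screw']:
        try:
            for d in viewer.pinpoint(c,l)[:5]: print(' ',l,round(d['conf'],2),np.round(d['at'],1), atz(s,[d['at']],0.017)[0])
        except Exception as e: print(l,e)
im=np.vstack([cv2.imread('pics/top0.png'),cv2.imread('pics/side0.png')])
cv2.imwrite('pics/both0.png',cv2.resize(im,(480,600)))
E
```

```text
pics
{'clock': 0.0, 'q': array([ 1.2758,  0.69  , -0.1945,  1.5663,  0.1573,  0.9025, -0.2151]), 'qd': array([-0.0009, -0.0017,  0.0008, -0.001 ,  0.    ,  0.0006, -0.0006]), 'joint_torque': array([ -0.0001, -52.7572,  -1.2669, -15.3431,  -0.0526,   0.0065,
         0.0002]), 'tool_pos': array([ 0.2015, -0.5909,  0.2144]), 'eef_rot': array([ 0.9865,  0.1637, -0.0002, -0.0009]), 'contact_force': array([-0.4499, -0.7411, -0.1597]), 'moment': array([-0.0067,  0.0392, -0.0253]), 'opening': 0.9989648897134175}
top [0.4715 0.0694 1.1401] [ 0.0219 -0.0272 -0.6997  0.7136] 429.22658119679875 [-0.1013  0.      0.      0.      0.    ]
  wax_blue_center 0.57 [374.2 237.7] [ 0.4514 -0.0981  0.017 ]
  wax_blue_center 0.46 [397.1 244. ] [ 0.4359 -0.1586  0.017 ]
  wax_red_center 0.64 [304.  227.9] [0.4736 0.0861 0.017 ]
  wax_green_center 0.6 [178.4 191.7] [0.562  0.4206 0.017 ]
  wax_green_center 0.46 [432.  191.1] [ 0.577  -0.2512  0.017 ]
  tube_mouth 0.62 [243.4 204.2] [0.5324 0.2464 0.017 ]
  rod_seat 0.73 [426.9 195.1] [ 0.5661 -0.2374  0.017 ]
  rod_seat 0.33 [300.7 229.8] [0.4685 0.0946 0.
[... 535 characters left out ...]
389 -0.1628  0.017 ]
  wax_blue_center 0.56 [297.6 293. ] [ 0.4376 -0.097   0.017 ]
  wax_red_center 0.72 [251.2 215.9] [0.4214 0.1589 0.017 ]
  wax_red_center 0.69 [282.4 229.2] [0.4751 0.0881 0.017 ]
  wax_green_center 0.6 [285.4 263.8] [ 0.443  -0.0132  0.017 ]
  tube_mouth 0.65 [286.4 145.8] [0.6038 0.3899 0.017 ]
  rod_seat 0.73 [386.9 333. ] [ 0.5621 -0.2564  0.017 ]
  rod 0.81 [384.6 334.6] [ 0.5561 -0.2577  0.017 ]
  tube 0.7 [309.6 181.3] [0.6032 0.2223 0.017 ]
  scraper 0.93 [381.2 244.3] [ 0.6674 -0.0452  0.017 ]
  belay 0.59 [331.  230.2] [0.5797 0.0406 0.017 ]
wrist [ 0.2643 -0.5702  0.3853] [-0.1067  0.0761 -0.5773  0.8059] 282.4944048650685 [0.0111 0.     0.     0.     0.    ]
```

View pics/top0.png

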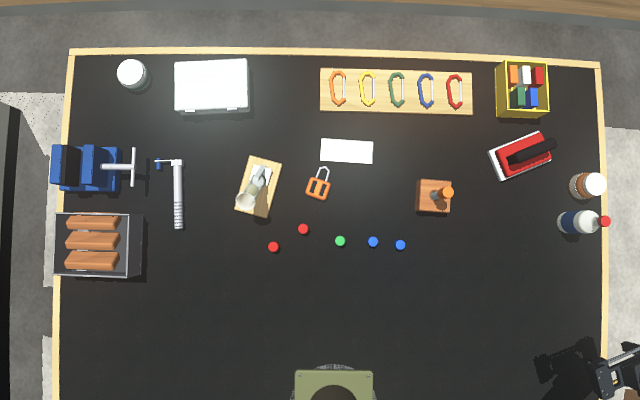

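View pics/side0.png

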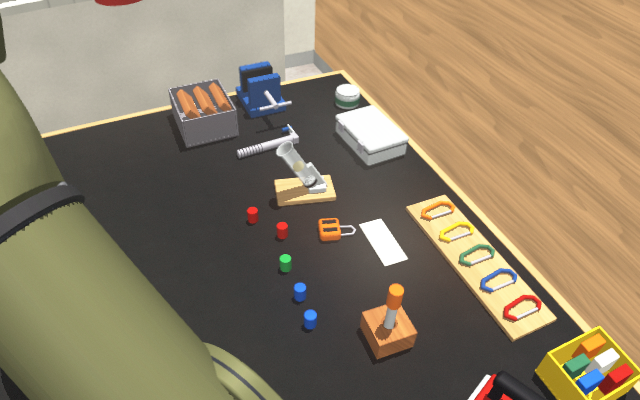

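The top view shows two blue plugs, at (373,241) and (400,245), two red ones, at (303,229) and (273,247), and a green one at (340,241). The tube mouth is near (245,200) and the rod is in its stand near (435,195). The side view agrees. It has blue at (300,292) and (310,318), red at (282,230) and (252,215).

Candidates (top pixels):
- **Blue:** (373,241) or (400,245). The robot's left is +y, which is image left, so I choose (373,241).
- **Red:** (303,229) or (273,247). The rightmost one is (303,229).

```bash
python3 - <<'E'
from h import *
np.set_printoptions(precision=4,suppress=True)
S={c:snap(c) for c in ['top','side']}
rows={}
for c,s in S.items():
    hsv=cv2.cvtColor(s['color'],cv2.COLOR_RGB2HSV); h,sa,v=hsv[...,0],hsv[...,1],hsv[...,2]
    near={'blue':[(373,241),(400,245)],'red':[(303,229),(273,247)],'green':[(340,241)],'handle':[(447,192)]} if c=='top' else {'blue':[(300,292),(310,320)],'red':[(282,230),(252,215)],'green':[(285,263)],'handle':[(396,296)]}
    m={'blue':(h>105)&(h<125)&(sa>120),'red':((h<6)|(h>174))&(sa>150),'green':(h>55)&(h<85)&(sa>100),'handle':(h>6)&(h<20)&(sa>190)}
    for k in near:
        n,lab,st,ce=cv2.connectedComponentsWithStats(m[k].astype(np.uint8))
        for p in near[k]:
            i=1+np.argmin(np.linalg.norm(ce[1:]-p,axis=1)+1000*(st[1:,4]<15)); P=cloud(s,lab==i)
            zt=np.percentile(P[:,2],90); T=P[P[:,2]>zt-.006]
            print(c,k,p,ce[i],st[i,4],'ztop',zt,'topmid',(T.min(0)+T.max(0))[:2]/2,'mean',T.mean(0)[:2],len(T))
    # tube
for l in ['tube_mouth','follower_top','tube','rod_seat','rod']:
    o=[];d=[]
    for c,s in S.items():
        a=viewer.pinpoint(c,l)
        if a: o.append(np.array(s['origin']));x=ray(s,[a[0]['at']])[0];d.append(x/np.linalg.norm(x));print(l,c,a[0]['at'],a[0]['conf'])
    if len(o)==2:
        A=sum(np.eye(3)-np.outer(x,x) for x in d);b=sum((np.eye(3)-np.outer(x,x))@y for x,y in zip(d,o));p=np.linalg.solve(A,b)
        print(l,p,[np.linalg.norm((np.eye(3)-np.outer(x,x))@(p-y)) for x,y in zip(d,o)])
# pine foot points from depth at z~0.016
for c,s in S.items():
    full=np.zeros((400,640),bool)
    if c=='top': full[150:222,228:288]=1
    else: full[172:208,268:342]=1
    hsv=cv2.cvtColor(s['color'],cv2.COLOR_RGB2HSV)
    P=cloud(s,full); 
    F=P[(P[:,2]>.010)&(P[:,2]<.022)]
    rect=cv2.minAreaRect((F[:,:2]*1000).astype(np.float32)); print(c,'foot',rect,len(F))
    T=P[P[:,2]>.06]; print('tube pts',len(T),T.mean(0) if len(T) else '', T[np.argmax(T[:,2])] if len(T) else '')
im=np.hstack([cv2.resize(S['top']['color'][140:260,225:415],(0,0),fx=3,fy=3,interpolation=2)[:360],cv2.resize(S['side']['color'][130:220,255:345],(360,360),interpolation=2)[:, :230]])
cv2.imwrite('pics/crop1.png',im[:,:,::-1]);print(im.shape)
E
```

```text
top blue (373, 241) [372.2475 241.0693] 101 ztop 0.03382281170773038 topmid [ 0.4444 -0.0916] mean [ 0.4437 -0.0914] 79
top blue (400, 245) [399.0381 244.2095] 105 ztop 0.03461093912646849 topmid [ 0.4352 -0.1633] mean [ 0.4354 -0.1627] 75
top red (303, 229) [302.7412 228.4   ] 85 ztop 0.03498470351696139 topmid [0.4732 0.0897] mean [0.4733 0.0898] 69
top red (273, 247) [273.0109 246.2065] 92 ztop 0.03483174622150063 topmid [0.4267 0.166 ] mean [0.4257 0.1661] 73
top green (340, 241) [339.5604 240.3846] 91 ztop 0.034926527516941495 topmid [ 0.4455 -0.0062] mean [ 0.4445 -0.0061] 73Traceback (most recent call last):
  File "<stdin>", line 12, in <module>
    return _wrapfunc(a, 'argmin', axis=axis, out=out, **kwds)
    return bound(*args, **kwds)
ValueError: attempt to get argmin of an empty sequence
```

```bash
python3 - <<'E'
from h import *
np.set_printoptions(precision=4,suppress=True)
S={c:snap(c) for c in ['top','side']}
for c,s in S.items():
    hsv=cv2.cvtColor(s['color'],cv2.COLOR_RGB2HSV); h,sa,v=hsv[...,0],hsv[...,1],hsv[...,2]
    near={'red':[(303,229)],'handle':[(447,192)]} if c=='top' else {'blue':[(300,292)],'red':[(282,230)],'handle':[(396,296)]}
    m={'blue':(h>105)&(h<125)&(sa>120),'red':((h<6)|(h>174))&(sa>150),'green':(h>55)&(h<85)&(sa>100),'handle':(h>4)&(h<22)&(sa>180)&(v>200)}
    for k in near:
        n,lab,st,ce=cv2.connectedComponentsWithStats(m[k].astype(np.uint8))
        for p in near[k]:
            if n<2: print(c,k,'none',hsv[p[1],p[0]]); continue
            i=1+np.argmin(np.linalg.norm(ce[1:]-p,axis=1)+1000*(st[1:,4]<15)); P=cloud(s,lab==i)
            zt=np.percentile(P[:,2],90); T=P[P[:,2]>zt-.006]
            print(c,k,p,ce[i],st[i,4],'ztop',zt,'topmid',(T.min(0)+T.max(0))[:2]/2,'mean',T.mean(0)[:2],len(T))
for l in ['tube_mouth','follower_top','tube','rod_seat','rod']:
    o=[];d=[]
    for c,s in S.items():
        a=viewer.pinpoint(c,l)
        if a: o.append(np.array(s['origin']));x=ray(s,[a[0]['at']])[0];d.append(x/np.linalg.norm(x));print(l,c,a[0]['at'],a[0]['conf'])
    if len(o)==2:
        A=sum(np.eye(3)-np.outer(x,x) for x in d);b=sum((np.eye(3)-np.outer(x,x))@y for x,y in zip(d,o));p=np.linalg.solve(A,b)
        print(l,p,[np.linalg.norm((np.eye(3)-np.outer(x,x))@(p-y)) for x,y in zip(d,o)])
for c,s in S.items():
    full=np.zeros((400,640),bool)
    if c=='top': full[150:222,228:288]=1
    else: full[172:208,268:342]=1
    P=cloud(s,full); 
    F=P[(P[:,2]>.010)&(P[:,2]<.022)]
    rect=cv2.minAreaRect((F[:,:2]*1000).astype(np.float32)); print(c,'foot',rect,len(F))
    T=P[P[:,2]>.06]; print('tube pts',len(T),T.mean(0) if len(T) else '', T[np.argmax(T[:,2])] if len(T) else '')
im=np.hstack([cv2.resize(S['top']['color'][140:260,225:415],(0,0),fx=3,fy=3,interpolation=2)[:360],cv2.resize(S['side']['color'][130:220,255:345],(360,360),interpolation=2)[:, :230]])
cv2.imwrite('pics/crop1.png',im[:,:,::-1]);print(im.shape)
E
```

```text
top red (303, 229) [302.6786 228.4048] 84 ztop 0.03448159326001208 topmid [0.4733 0.0897] mean [0.4734 0.09  ] 73
top handle (447, 192) [444. 196.] 1 ztop 0.1538639524022084 topmid [ 0.5533 -0.2406] mean [ 0.5533 -0.2406] 1
side blue (300, 292) [299.5607 291.4533] 214 ztop 0.03383424150274687 topmid [ 0.4432 -0.0959] mean [ 0.4426 -0.0973] 110
side red (282, 230) [281.9023 229.8218] 174 ztop 0.03409877779175703 topmid [0.4732 0.0846] mean [0.473  0.0844] 82
side handle (396, 296) [395.9795 289.7945] 146 ztop 0.15523239517893622 topmid [ 0.564  -0.2533] mean [ 0.5631 -0.2534] 144
tube_mouth top [244.7, 202.7] 0.81
tube_mouth side [286.3, 147.0] 0.79
tube_mouth [0.5339 0.2207 0.1495] [np.float64(0.005516374173916232), np.float64(0.005516374173916075)]
tube top [258.2, 180.5] 0.93
tube side [312.4, 179.1] 0.9
tube [0.5977 0.2046 0.04  ] [np.float64(0.0049183518767302245), np.float64(0.00491835187672991)]
rod_seat top [428.2, 193.2] 0.93
rod_seat side [388.8, 333.7] 0.94
rod_seat [ 0.5739 -0.2477 -0.0061] [np.float64(0.0007315181975337954), np.float64(0.00073151819753378)]
rod top [430.1, 197.0] 0.57
rod side [385.1, 332.7] 0.78
rod [ 0.5626 -0.2492  0.0071] [np.float64(0.000714925069626958), np.float64(0.0007149250696269826)]
top foot ((581.0424194335938, 209.9352569580078), (87.83934020996094, 148.2286376953125), 75.91736602783203) 1031
tube pts 550 [0.5567 0.2158 0.1134] [0.5504 0.2257 0.1594]
side foot ((582.41748046875, 207.3068084716797), (96.77519226074219, 149.8853302001953), 76.29961395263672) 1053
tube pts 127 [0.5793 0.1936 0.0702] [0.5585 0.1929 0.0853]
(360, 800, 3)
```

View pics/crop1.png

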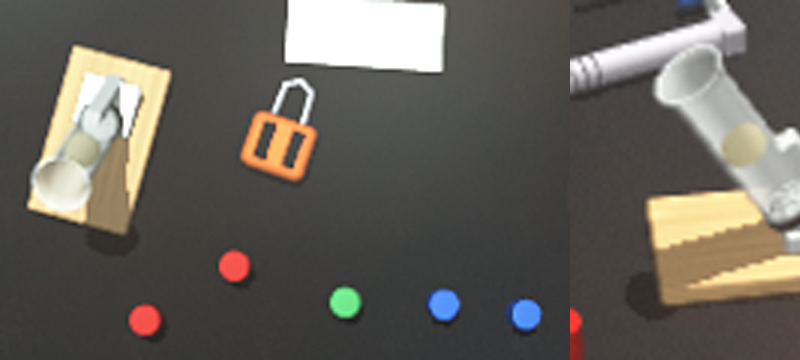

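The crop confirms the choice. The leftmost blue is the one next to green, at crop (444,305). The rightmost red is at crop (234,266). The tube leans towards −x with a little +y, matching the foot's 166° axis.

```bash
cat > plan.py <<'E'
from h import *
D=np.array([-np.cos(np.radians(14)),np.sin(np.radians(14)),0]); B=.5*D+np.array([0,0,np.cos(np.pi/6)])
def Rt(z,y):
    z=np.array(z,float)/np.linalg.norm(z); y=np.array(y,float); y-=y@z*z; y/=np.linalg.norm(y)
    return np.c_[np.cross(y,z),y,z]
DOWN=Rt([0,0,-1],[1,0,0])
def plan(targets,start=None):
    """targets: list of (pos,R); prints tool-frame travel / delta_rot per call"""
    if start is None:
        st=r.get_state(); p,M=np.array(st['tool_pos']),R.from_quat(st['eef_rot']).as_matrix()
    else: p,M=start
    for k,(q,N) in enumerate(targets):
        while True:
            t=M.T@(np.array(q)-p); f=min(1,.1499/max(1e-9,abs(t).max()))
            w=R.from_matrix(M.T@N).as_rotvec()
            a=np.round(f*t/.15,3); b=np.round(w/np.pi,3)
            n=max(np.linalg.norm(f*t)/.0625,np.linalg.norm(w)/.187)
            print(k,'"delta_rot":',b.tolist(),'"travel":',a.tolist(),'rows>=%.1f'%n)
            p=p+M@(a*.15); M=M@R.from_rotvec(b*np.pi).as_matrix()
            if f==1: break
    return p,M
E
python3 - <<'E'
from plan import *
plan([([.443,-.094,.2],DOWN)])
E
```

```text
0 "delta_rot": [0.0, 0.0, -0.395] "travel": [0.989, -0.999, 0.039] rows>=6.6
0 "delta_rot": [0.0, 0.0, -0.0] "travel": [0.999, 0.483, 0.03] rows>=2.7
0 "delta_rot": [0.0, 0.0, -0.0] "travel": [0.999, 0.483, 0.031] rows>=2.7
0 "delta_rot": [0.0, 0.0, -0.0] "travel": [0.055, 0.026, 0.001] rows>=0.1
```

Call:
play_rows(
  commands=[
    {"delta_rot": [0,0,-0.395],"travel": [0.989,-0.999,0.039],"gripper": 0.14},
    {"delta_rot": [0,0,-0.395],"travel": [0.989,-0.999,0.039],"gripper": 0.14},
    {"delta_rot": [0,0,-0.395],"travel": [0.989,-0.999,0.039],"gripper": 0.14},
    {"delta_rot": [0,0,-0.395],"travel": [0.989,-0.999,0.039],"gripper": 0.14},
    {"delta_rot": [0,0,-0.395],"travel": [0.989,-0.999,0.039],"gripper": 0.14},
    {"delta_rot": [0,0,-0.395],"travel": [0.989,-0.999,0.039],"gripper": 0.14},
    {"delta_rot": [0,0,-0.395],"travel": [0.989,-0.999,0.039],"gripper": 0.14},
    {"delta_rot": [0,0,-0.395],"travel": [0.989,-0.999,0.039],"gripper": 0.14},
  ],
  force=20,
)

```text
clock: 3.5
tool_pos: [0.2938, -0.4019, 0.2094]
eef_rot: [0.708, 0.706, 0.0, 0.0]
contact_force: [-0.0, 0.1, -0.9]
opening: 0.566
```

Call:
play_rows(
  commands=[
    {"delta_rot": [0,0,0],"travel": [0.999,0.483,0.03],"gripper": 0.14},
    {"delta_rot": [0,0,0],"travel": [0.999,0.483,0.03],"gripper": 0.14},
    {"delta_rot": [0,0,0],"travel": [0.999,0.483,0.03],"gripper": 0.14},
  ],
)

```text
clock: 3.88
tool_pos: [0.3677, -0.2495, 0.2052]
eef_rot: [0.708, 0.707, 0.0, 0.0]
contact_force: [0.5, -0.8, 0.6]
opening: 0.571
```

Call:
play_rows(
  commands=[
    {"delta_rot": [0,0,0],"travel": [0.999,0.483,0.03],"gripper": 0.14},
    {"delta_rot": [0,0,0],"travel": [0.999,0.483,0.03],"gripper": 0.14},
    {"delta_rot": [0,0,0],"travel": [0.999,0.483,0.03],"gripper": 0.14},
    {"delta_rot": [0,0,0],"travel": [0.999,0.483,0.03],"gripper": 0.14},
    {"delta_rot": [0,0,0],"travel": [0.999,0.483,0.03],"gripper": 0.14},
  ],
)

```text
clock: 4.5
tool_pos: [0.4385, -0.1031, 0.2003]
eef_rot: [0.708, 0.706, -0.001, 0.0]
contact_force: [0.5, -0.2, 0.6]
opening: 0.571
```

```bash
cat >> h.py <<'E'
MASK={'blue':lambda h,s,v:(h>105)&(h<125)&(s>110),'red':lambda h,s,v:((h<6)|(h>174))&(s>140),'green':lambda h,s,v:(h>55)&(h<85)&(s>100),'handle':lambda h,s,v:(h>4)&(h<22)&(s>170)&(v>180)}
def blobs(s,k,zc=None):
    hsv=cv2.cvtColor(s['color'],cv2.COLOR_RGB2HSV)
    n,lab,st,ce=cv2.connectedComponentsWithStats(MASK[k](*cv2.split(hsv)).astype(np.uint8))
    for i in range(1,n):
        if st[i,4]<40: continue
        P=cloud(s,lab==i)
        if len(P)<20: continue
        zt=np.percentile(P[:,2],95); T=P[P[:,2]>zt-.006]
        print(k,ce[i].round(1),st[i],'zt %.4f'%zt,'topmid',((T.min(0)+T.max(0))[:2]/2).round(4),'mean',T.mean(0)[:2].round(4))
E
python3 - <<'E'
from plan import *
s=snap('wrist','w1')
for k in ['blue','green','red']: blobs(s,k)
print(s['origin'])
plan([([.443,-.094,.2],DOWN)])
E
```

```text
blue [325.1 172.4] [314 159  24  26 374] zt 0.0355 topmid [ 0.4414 -0.0937] mean [ 0.4407 -0.0948]
blue [320.  224.6] [309 211  22  28 492] zt 0.0357 topmid [ 0.4343 -0.1652] mean [ 0.4341 -0.1645]
green [326.2  97.7] [314  85  25  27 527] zt 0.0357 topmid [ 0.4421 -0.0081] mean [ 0.4424 -0.0082]
green [617.8 216.5] [604 206  36  27 250] zt 0.0249 topmid [ 0.8207 -0.1578] mean [ 0.8153 -0.1543]
red [352.7   9.6] [340   0  29  24 507] zt 0.0355 topmid [0.4717 0.08  ] mean [0.4713 0.0804]
[ 0.43802237 -0.03636275  0.37030411]
0 "delta_rot": [-0.0, 0.0, -0.001] "travel": [0.065, 0.031, 0.002] rows>=0.2
```

View pics/w1.png

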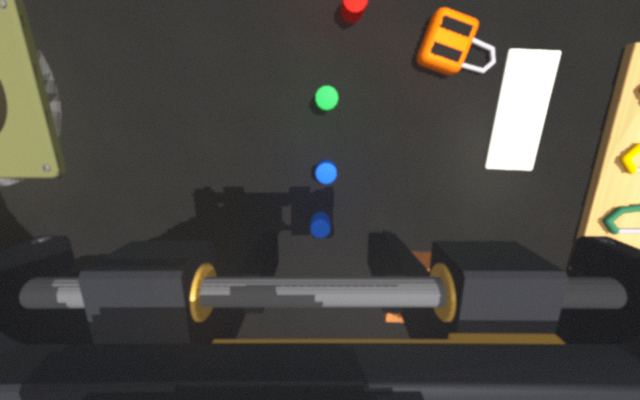

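The wrist view shows blue at (325,172) with green at (326,98) beyond it, and the other blue at (320,225) near the fingers. All three cameras agree on blue at about (0.442, −0.0945).

Call:
play_rows(
  commands=[
    {"delta_rot": [0,0,0],"travel": [0.057,0.023,0.5],"gripper": 0.14},
    {"delta_rot": [0,0,0],"travel": [0.057,0.023,0.98],"gripper": 0.14},
    {"delta_rot": [0,0,0],"travel": [0.057,0.023,0.98],"gripper": 0.14},
    {"delta_rot": [0,0,0],"travel": [0.057,0.023,0.98],"gripper": 0.14},
    {"delta_rot": [0,0,0],"travel": [0.057,0.023,0.98],"gripper": 0.14},
  ],
)

```text
clock: 5.18
tool_pos: [0.4428, -0.0947, 0.0542]
eef_rot: [0.708, 0.706, 0.0, 0.001]
contact_force: [0.9, 0.6, -0.2]
opening: 0.572
```

Call:
play_rows(
  commands=[
    {"delta_rot": [0,0,0],"travel": [0,0,0.235],"gripper": 0.14},
    {"delta_rot": [0,0,0],"travel": [0,0,0.235],"gripper": 0.14},
    {"delta_rot": [0,0,0],"travel": [0,0,0.235],"gripper": 0.14},
    {"delta_rot": [0,0,0],"travel": [0,0,0.235],"gripper": -1},
    {"delta_rot": [0,0,0],"travel": [0,0,0.235],"gripper": -1},
    {"delta_rot": [0,0,0],"travel": [0,0,0.235],"gripper": -1},
    {"delta_rot": [0,0,0],"travel": [0,0,0.235],"gripper": -1},
    {"delta_rot": [0,0,0],"travel": [0,0,0.235],"gripper": -1},
  ],
  force=15,
)

```text
clock: 6.18
tool_pos: [0.4425, -0.0937, 0.0181]
eef_rot: [0.707, 0.707, -0.0, 0.0]
contact_force: [0.0, -0.6, -0.8]
opening: 0.027
```

```bash
python3 - <<'E'
from plan import *
st=r.get_state(); print(st['tool_pos'],st['opening'],st['contact_force'],st['clock'])
s=snap('wrist'); blobs(s,'blue')
M=np.array([.534,.221,.148]); T=Rt(-B,[1,0,0])
p=st['tool_pos']; print(B)
plan([(p+[0,0,.14],DOWN),(M+.075*B,T)])
E
```

```text
[ 0.44251331 -0.09370919  0.01811002] 0.027011645857604925 [ 0.04164212 -0.60485243 -0.77690319] 6.175
blue [322.2 224.6] [ 303  205   40   57 1100] zt 0.0436 topmid [ 0.4418 -0.0878] mean [ 0.4416 -0.0862]
blue [316.8 320.6] [299 307  33  32 534] zt 0.0920 topmid [ 0.4387 -0.0895] mean [ 0.4365 -0.1006]
[-0.48514786  0.12096095  0.8660254 ]
0 "delta_rot": [-0.0, 0.0, -0.0] "travel": [0.0, 0.0, -0.934] rows>=2.2
1 "delta_rot": [-0.161, -0.043, -0.012] "travel": [0.999, 0.169, -0.169] rows>=2.8
1 "delta_rot": [-0.0, -0.0, 0.0] "travel": [0.999, 0.309, -0.191] rows>=2.6
1 "delta_rot": [-0.0, -0.0, 0.0] "travel": [0.122, 0.037, -0.023] rows>=0.3
```

```bash
python3 - <<'E'
from plan import *
a=snap('wrist'); b=snap('side'); t=snap('top')
print('side');blobs(b,'blue');print('top');blobs(t,'blue');print(r.get_state()['opening'])
im=np.hstack([cv2.resize(a['color'][150:400,200:450],(400,400)),cv2.resize(b['color'][240:350,240:350],(400,400))])
cv2.imwrite('pics/w2.png',im[:,:,::-1])
E
```

```text
side
blue [249.8  66.8] [240  63  21  12 108] zt 0.1169 topmid [0.5119 0.3116] mean [0.5958 0.6754]
blue [253.5  96. ] [236  75  32  43 803] zt 0.1140 topmid [0.5973 0.6211] mean [0.5949 0.62  ]
blue [495.9 277.6] [481 269  36  23 191] zt 0.0246 topmid [ 0.8507 -0.2381] mean [ 0.8506 -0.2348]
blue [299.6 294. ] [294 287  13  15 155] zt 0.0346 topmid [ 0.4418 -0.0998] mean [ 0.4409 -0.1027]
blue [309.8 318.8] [303 309  14  21 242] zt 0.0353 topmid [ 0.4356 -0.1662] mean [ 0.4354 -0.1675]
blue [589.7 381.4] [576 369  28  26 305] zt 0.0716 topmid [ 0.8295 -0.5193] mean [ 0.8292 -0.5194]
top
blue [423.2  90.2] [418  74  15  33 105] zt 0.0247 topmid [ 0.8511 -0.2331] mean [ 0.85   -0.2281]
blue [531.2  97.8] [523  88  15  21 225] zt 0.0705 topmid [ 0.8299 -0.5148] mean [ 0.8311 -0.5148]
blue [ 55.7 164. ] [ 50 145  13  40 412] zt 0.1169 topmid [0.6184 0.7101] mean [0.6189 0.7095]
blue [ 89.8 172.6] [ 59 144  57  48 894] zt 0.1160 topmid [0.6202 0.6263] mean [0.6194 0.6257]
blue [111.3 153.8] [100 147  18  17 156] zt 0.0393 topmid [0.6509 0.598 ] mean [0.6494 0.6065]
0.007792407556751525
```

View pics/w2.png

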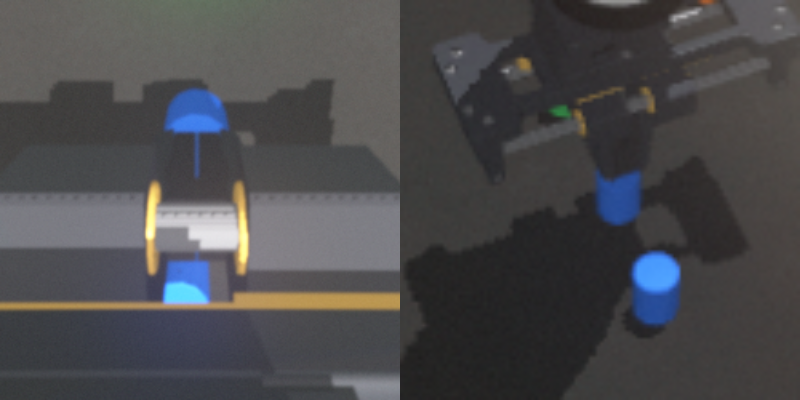

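The fingers shut fully (opening about 0.01) and the plug is still standing. In the crops it is at (195,110) in the wrist view and (617,200) in the side view, below the fingertips. I'll check where the fingertips really are.

```bash
python3 - <<'E'
from plan import *
np.set_printoptions(precision=4,suppress=True)
st=r.get_state(); print(st['tool_pos'],st['opening'],st['q'])
s=snap('side')
for v in range(268,308,3):
    m=np.zeros((400,640),bool); m[v,294:307:3]=1
    print(v,[ (tuple(s['color'][v,u]),) for u in (297,300)],cloud(s,m)[[0,2,4]].round(3).tolist())
w=snap('wrist')
for v in range(200,260,4):
    m=np.zeros((400,640),bool); m[v,[314,322,330]]=1
    print(v,tuple(w['color'][v,322]),cloud(w,m).round(3).tolist())
E
```

```text
[ 0.4425 -0.0937  0.0181] 0.007792407556751525 [ 0.1537  0.8643 -0.0763  2.2133  0.726   0.0876 -0.621 ]
268 [((np.uint8(49), np.uint8(46), np.uint8(51)),), ((np.uint8(53), np.uint8(51), np.uint8(54)),)] [[0.423, -0.116, 0.127], [0.433, -0.122, 0.13], [0.446, -0.119, 0.12]]
271 [((np.uint8(50), np.uint8(48), np.uint8(50)),), ((np.uint8(53), np.uint8(51), np.uint8(53)),)] [[0.42, -0.123, 0.127], [0.43, -0.129, 0.13], [0.453, -0.105, 0.092]]
274 [((np.uint8(51), np.uint8(49), np.uint8(52)),), ((np.uint8(51), np.uint8(50), np.uint8(50)),)] [[0.418, -0.128, 0.126], [0.43, -0.129, 0.121], [0.452, -0.107, 0.085]]
277 [((np.uint8(48), np.uint8(47), np.uint8(49)),), ((np.uint8(50), np.uint8(47), np.uint8(50)),)] [[0.418, -0.128, 0.117], [0.43, -0.128, 0.111], [0.453, -0.105, 0.073]]
280 [((np.uint8(47), np.uint8(46), np.uint8(48)),), ((np.uint8(46), np.uint8(43), np.uint8(45)),)] [[0.427, -0.106, 0.077], [0.44, -0.106, 0.07], [0.453, -0.105, 0.063]]
283 [((np.uint8(49), np.uint8(47), np.uint8(51)),), ((np.uint8(44), np.uint8(42), np.uint8(43)),)] [[0.428, -0.102, 0.062], [0.44, -0.104, 0.058
[... 2526 characters left out ...]
nt8(85), np.uint8(130)) [[0.437, -0.085, 0.048], [0.441, -0.085, 0.046], [0.446, -0.085, 0.047]]
240 (np.uint8(66), np.uint8(86), np.uint8(132)) [[0.437, -0.085, 0.053], [0.441, -0.085, 0.052], [0.446, -0.085, 0.052]]
244 (np.uint8(63), np.uint8(82), np.uint8(130)) [[0.437, -0.085, 0.058], [0.441, -0.085, 0.058], [0.445, -0.085, 0.058]]
248 (np.uint8(67), np.uint8(84), np.uint8(130)) [[0.438, -0.085, 0.062], [0.441, -0.086, 0.061], [0.445, -0.085, 0.063]]
252 (np.uint8(65), np.uint8(85), np.uint8(131)) [[0.438, -0.085, 0.067], [0.441, -0.088, 0.061], [0.445, -0.085, 0.067]]
256 (np.uint8(69), np.uint8(84), np.uint8(130)) [[0.438, -0.085, 0.071], [0.441, -0.09, 0.061], [0.445, -0.085, 0.071]]
```

The plug is where I measured it, with its top at 0.034. The fingertips end at about z = 0.04, though the reported TCP is 0.018. I'll lift, open, and measure the tip height properly.

Call:
play_rows(
  commands=[
    {"delta_rot": [0,0,0],"travel": [0,0,-0.4],"gripper": -1},
    {"delta_rot": [0,0,0],"travel": [0,0,-0.4],"gripper": 0.14},
    {"delta_rot": [0,0,0],"travel": [0,0,-0.4],"gripper": 0.14},
    {"delta_rot": [0,0,0],"travel": [0,0,-0.4],"gripper": 0.14},
    {"delta_rot": [0,0,0],"travel": [0,0,-0.4],"gripper": 0.14},
    {"delta_rot": [0,0,0],"travel": [0,0,-0.4],"gripper": 0.14},
    {"delta_rot": [0,0,0],"travel": [0,0,-0.4],"gripper": 0.14},
  ],
)

```text
clock: 7.35
tool_pos: [0.4424, -0.0936, 0.0779]
eef_rot: [0.707, 0.707, -0.0, -0.0]
contact_force: [0.3, 0.2, -0.4]
opening: 0.57
```

```bash
python3 - <<'E'
from plan import *
np.set_printoptions(precision=4,suppress=True)
st=r.get_state(); print(st['tool_pos'],st['opening'],st['clock'])
p=st['tool_pos']
for c in ['wrist','side']:
    s=snap(c); blobs(s,'blue'); P=cloud(s,np.ones((400,640),bool))
    P=P[(abs(P[:,0]-p[0])<.06)&(abs(P[:,1]-p[1])<.025)&(P[:,2]>.042)&(P[:,2]<.12)]
    for sg in (-1,1):
        Q=P[(P[:,0]-p[0])*sg>.015]; 
        if len(Q)==0: continue
        z=np.sort(Q[:,2]); print(c,sg,len(Q),'lowest',z[:8],'x',Q[:,0].min(),Q[:,0].max(),'y',Q[:,1].min(),Q[:,1].max())
        for lo in np.arange(.045,.1,.005): print(round(lo,3),((Q[:,2]>lo)&(Q[:,2]<lo+.005)).sum(),end=' ')
E
```

```text
[ 0.4424 -0.0936  0.0779] 0.5700361978767792 7.35
blue [322.5 207. ] [ 306  186   34   42 1100] zt 0.0356 topmid [ 0.4417 -0.094 ] mean [ 0.4415 -0.0933]
blue [314.8 268.6] [301 259  28  18 413] zt 0.0290 topmid [ 0.434  -0.1546] mean [ 0.4341 -0.1537]
wrist -1 554 lowest [0.1018 0.1019 0.1019 0.102  0.1023 0.1024 0.1024 0.1025] x 0.4022173352658585 0.41682935512234026 y -0.10304093657500672 -0.08293323666746114
0.045 0 0.05 0 0.055 0 0.06 0 0.065 0 0.07 0 0.075 0 0.08 0 0.085 0 0.09 0 0.095 0 0.1 69 wrist 1 561 lowest [0.101  0.1013 0.1018 0.1019 0.1019 0.102  0.1023 0.1023] x 0.46639222675721903 0.4809380073132917 y -0.10326297163075955 -0.08300430041797806
0.045 0 0.05 0 0.055 0 0.06 0 0.065 0 0.07 0 0.075 0 0.08 0 0.085 0 0.09 0 0.095 0 0.1 73 blue [244.6  68. ] [240  65  11  10  57] zt 0.1163 topmid [0.4861 0.3034] mean [0.5829 0.6831]
blue [249.2  96.4] [236  77  23  41 487] zt 0.1129 topmid [0.4812 0.2636] mean [0.5754 0.6036]
blue [496.  277.6] [481 269  36  23 192] zt 0.0246 topmid [ 0.8509 -0.2388] mean [ 0.8503 -0.2346]
blue [299.4 291.6] [293 282  13  20 212] zt 0.0345 topmid [ 0.4431 -0.0967] mean [ 0.4426 -0.0973]
blue [309.8 318.8] [303 309  14  21 243] zt 0.0352 topmid [ 0.4359 -0.1667] mean [ 0.4352 -0.1678]
blue [589.9 381.1] [576 369  28  26 323] zt 0.0718 topmid [ 0.8302 -0.5195] mean [ 0.8306 -0.5193]
side -1 52 lowest [0.1015 0.1028 0.1033 0.1033 0.1034 0.1034 0.1035 0.1042] x 0.4033959328657989 0.41751142733737373 y -0.10738460078251644 -0.08645420740726628
0.045 0 0.05 0 0.055 0 0.06 0 0.065 0 0.07 0 0.075 0 0.08 0 0.085 0 0.09 0 0.095 0 0.1 9 side 1 67 lowest [0.1    0.1012 0.1014 0.1018 0.1021 0.1023 0.1024 0.1027] x 0.46811043735097113 0.4832425251610045 y -0.10729239062069273 -0.08401183574282245
0.045 0 0.05 0 0.055 0 0.06 0 0.065 0 0.07 0 0.075 0 0.08 0 0.085 0 0.09 0 0.095 1 0.1 16
```

Both cameras put the real fingertips at z = 0.1015 with the reported TCP at 0.078. The tips are 23.6 mm short of the reported TCP along the tool, and the sideways position is fine. I'll descend with that correction.

Call:
play_rows(
  commands=[
    {"delta_rot": [0,0,0],"travel": [-0.003,-0.003,0.4],"gripper": 0.14},
    {"delta_rot": [0,0,0],"travel": [-0.003,-0.003,0.557],"gripper": 0.14},
    {"delta_rot": [0,0,0],"travel": [-0.003,-0.003,0.557],"gripper": 0.14},
    {"delta_rot": [0,0,0],"travel": [-0.003,-0.003,0.557],"gripper": -1},
    {"delta_rot": [0,0,0],"travel": [-0.003,-0.003,0.557],"gripper": -1},
    {"delta_rot": [0,0,0],"travel": [-0.003,-0.003,0.557],"gripper": -1},
    {"delta_rot": [0,0,0],"travel": [-0.003,-0.003,0.557],"gripper": -1},
  ],
)

```text
clock: 8.32
tool_pos: [0.4423, -0.0942, -0.0053]
eef_rot: [0.708, 0.707, 0.0, 0.0]
contact_force: [0.4, -0.0, 0.4]
opening: 0.292
```

Call:
play_rows(
  commands=[
    {"delta_rot": [0,0,0],"travel": [0,0,-0.4],"gripper": -1},
    {"delta_rot": [0,0,0],"travel": [0,0,-0.95],"gripper": -1},
    {"delta_rot": [0,0,0],"travel": [0,0,-0.95],"gripper": -1},
    {"delta_rot": [0,0,0],"travel": [0,0,-0.95],"gripper": -1},
  ],
)

```text
clock: 8.82
tool_pos: [0.4437, -0.0944, 0.14]
eef_rot: [0.708, 0.706, 0.002, 0.002]
contact_force: [-0.3, 0.0, -1.0]
opening: 0.288
```

```bash
sed -i 's/^def plan/E_=.0236\ndef tip(q,N): return np.array(q)+E_*N[:,2],N\ndef plan/' plan.py; python3 - <<'E'
from plan import *
st=r.get_state(); print(st['tool_pos'],st['opening'],st['contact_force'],st['clock'])
M=np.array([.534,.221,.148]); T=Rt(-B,[1,0,0])
p,N=plan([tip(M+.075*B,T)])
E
```

```text
[ 0.44374751 -0.09442006  0.13995576] 0.2882681609528901 [-0.34507148  0.00777929 -0.99965881] 8.825
0 "delta_rot": [-0.159, -0.043, -0.012] "travel": [0.999, 0.201, -0.162] rows>=2.8
0 "delta_rot": [-0.0, 0.0, -0.0] "travel": [0.999, 0.334, -0.17] rows>=2.6
0 "delta_rot": [-0.0, 0.0, -0.0] "travel": [0.11, 0.037, -0.018] rows>=0.3
```

Call:
play_rows(
  commands=[
    {"delta_rot": [-0.159,-0.043,-0.012],"travel": [0.999,0.201,-0.162],"gripper": -1},
    {"delta_rot": [-0.159,-0.043,-0.012],"travel": [0.999,0.201,-0.162],"gripper": -1},
    {"delta_rot": [-0.159,-0.043,-0.012],"travel": [0.999,0.201,-0.162],"gripper": -1},
    {"delta_rot": [-0.159,-0.043,-0.012],"travel": [0.999,0.201,-0.162],"gripper": -1},
  ],
)

```text
clock: 9.32
tool_pos: [0.4622, -0.0437, 0.1433]
eef_rot: [0.696, 0.701, 0.032, 0.154]
contact_force: [-0.1, -0.0, -0.7]
opening: 0.288
```

Call:
play_rows(
  commands=[
    {"delta_rot": [0,0,0],"travel": [0.999,0.334,-0.17],"gripper": -1},
    {"delta_rot": [0,0,0],"travel": [0.999,0.334,-0.17],"gripper": -1},
    {"delta_rot": [0,0,0],"travel": [0.999,0.334,-0.17],"gripper": -1},
    {"delta_rot": [0,0,0],"travel": [0.999,0.334,-0.17],"gripper": -1},
    {"delta_rot": [0,0,0],"travel": [0.999,0.334,-0.17],"gripper": -1},
  ],
)

```text
clock: 9.95
tool_pos: [0.5059, 0.1078, 0.1545]
eef_rot: [0.696, 0.701, 0.03, 0.154]
contact_force: [-0.5, -0.5, -1.2]
opening: 0.29
```

```bash
python3 - <<'E'
from plan import *
np.set_printoptions(precision=4,suppress=True)
st=r.get_state(); print(st['tool_pos'],st['eef_rot'],st['opening'],st['clock'])
N=R.from_quat(st['eef_rot']).as_matrix(); p=st['tool_pos']; t=p-E_*N[:,2]; print('tip',t,'z',N[:,2])
for c in ['wrist','side','top']:
    s=snap(c,c+'3'); a=viewer.pinpoint(c,'tube_mouth'); print(c,a[0] if a else None)
    if a: print(atz(s,[a[0]['at']],.148))
    blobs(s,'blue')
M=np.array([.534,.221,.148])
# real tip check (gripper cloud in tool frame)
s=snap('wrist'); P=(cloud(s,np.ones((400,640),bool))-p)@N
Q=P[(abs(P[:,1])<.035)&(abs(P[:,1])>.014)&(abs(P[:,0])<.012)&(P[:,2]<.01)]; print('tip z in tool',np.sort(Q[:,2])[-5:])
a,b,c=[cv2.imread(f'pics/{n}3.png') for n in('wrist','side','top')]
im=np.hstack([cv2.resize(a,(640,400))[:, 120:520],cv2.resize(b[80:220,230:370],(400,400))]);cv2.imwrite('pics/m3.png',im)
E
```

```text
[0.5059 0.1078 0.1545] [0.6958 0.701  0.0303 0.1539] 0.2901801920130286 9.95
tip [0.4998 0.1119 0.177 ] z [ 0.2578 -0.1717 -0.9508]
wrist {'at': [375.9, 26.9], 'conf': 0.82}
[[0.5319 0.2221 0.148 ]]
blue [321.8 249.4] [ 297  216   51   61 2412] zt 0.1953 topmid [0.4955 0.1161] mean [0.4956 0.1156]
side None
blue [276.8  84.8] [270  73  15  30 153] zt 0.1150 topmid [0.5811 0.3828] mean [0.6515 0.6077]
blue [287.9 168.8] [281 161  14  17 179] zt 0.1936 topmid [0.4965 0.111 ] mean [0.4975 0.1082]
blue [495.9 277.6] [481 269  36  23 191] zt 0.0245 topmid [ 0.8506 -0.2391] mean [ 0.8503 -0.2347]
blue [309.9 318.8] [303 309  14  21 241] zt 0.0356 topmid [ 0.4352 -0.1669] mean [ 0.4352 -0.168 ]
blue [589.8 380.9] [576 369  28  26 396] zt 0.0717 topmid [ 0.8292 -0.5195] mean [ 0.8283 -0.5197]
top {'at': [242.1, 201.5], 'conf': 0.85}
[[0.5315 0.229  0.148 ]]
blue [423.2  90.4] [418  74  15  33 104] zt 0.0242 topmid [ 0.8515 -0.2329] mean [ 0.8504 -0.2286]
blue [531.2  97.8] [523  88  15  21 224] zt 0.0713 topmid [ 0.8294 -0.5147] mean [ 0.8305 -0.5146]
blue [ 55.8 164. ] [ 50 145  13  40 415] zt 0.1167 topmid [0.6184 0.7095] mean [0.6184 0.7096]
blue [ 89.8 172.6] [ 59 144  57  48 888] zt 0.1161 topmid [0.6204 0.6261] mean [0.6196 0.6254]
blue [111.3 153.8] [100 147  18  17 157] zt 0.0402 topmid [0.6496 0.5942] mean [0.6526 0.6076]
blue [399.  244.3] [393 239  13  12 108] zt 0.0352 topmid [ 0.4352 -0.1641] mean [ 0.4356 -0.1633]
tip z in tool [-0.025  -0.025  -0.0248 -0.0246 -0.0242]
```

View pics/m3.png

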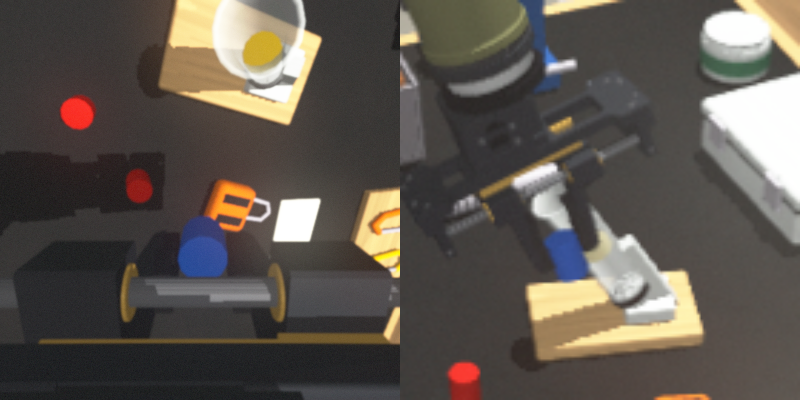

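The rotation needs more rows: it stopped at about 18°. The crop shows the plug held straight at (203,245). The tube mouth ring is at (258,30) with the yellow follower inside it. I'll stop at the right tilt, a little to the side of the mouth, and measure the rim there.

```bash
sed -i 's/E_=.0236/E_=.024/' plan.py; python3 - <<'E'
from plan import *
M=np.array([.532,.222,.148]); T=Rt(-B,[1,0,0])
plan([tip(M+.075*B-.06*T[:,0],T)])
E
```

```text
0 "delta_rot": [-0.078, 0.012, -0.001] "travel": [0.344, 0.093, -0.353] rows>=1.3
```

Call:
play_rows(
  commands=[
    {"delta_rot": [-0.078,0.012,-0.001],"travel": [0.344,0.093,-0.353],"gripper": -1},
    {"delta_rot": [-0.078,0.012,-0.001],"travel": [0.344,0.093,-0.353],"gripper": -1},
    {"delta_rot": [-0.078,0.012,-0.001],"travel": [0.344,0.093,-0.353],"gripper": -1},
    {"delta_rot": [-0.078,0.012,-0.001],"travel": [0.344,0.093,-0.353],"gripper": -1},
    {"delta_rot": [-0.078,0.012,-0.001],"travel": [0.344,0.093,-0.353],"gripper": -1},
    {"delta_rot": [-0.078,0.012,-0.001],"travel": [0.344,0.093,-0.353],"gripper": -1},
  ],
)

```text
clock: 11.05
tool_pos: [0.5078, 0.1686, 0.2002]
eef_rot: [0.671, 0.695, 0.13, 0.225]
contact_force: [0.3, -0.4, 0.2]
opening: 0.291
```

```bash
python3 - <<'E'
from plan import *
np.set_printoptions(precision=4,suppress=True)
st=r.get_state(); print(st['tool_pos'],st['opening'],st['clock'])
N=R.from_quat(st['eef_rot']).as_matrix(); print('z',N[:,2],-B)
s=snap('wrist','w4'); 
for l in ['tube_mouth','follower_top','tube']:
    a=viewer.pinpoint('wrist',l); print(l,a[0] if a else None)
    if a and l=='tube_mouth': print(atz(s,[a[0]['at']],.148))
blobs(s,'blue'); blobs(s,'red')
P=(cloud(s,np.ones((400,640),bool)))
f=P[(P[:,2]>.011)&(P[:,2]<.021)&(abs(P[:,0]-.58)<.1)&(abs(P[:,1]-.21)<.08)]
print('foot',cv2.minAreaRect((f[:,:2]*1000).astype(np.float32)),len(f))
im=cv2.imread('pics/w4.png'); cv2.imwrite('pics/w4c.png',cv2.resize(im[0:260,220:540],(800,650)[:2])[:600])
E
```

```text
[0.5078 0.1686 0.2002] 0.2907284698745412 11.05
z [ 0.486  -0.1211 -0.8655] [ 0.4851 -0.121  -0.866 ]
tube_mouth {'at': [322.1, 130.1], 'conf': 0.95}
[[0.5317 0.2235 0.148 ]]
follower_top {'at': [322.1, 132.1], 'conf': 0.61}
tube {'at': [321.6, 131.4], 'conf': 0.91}
blue [322.3 248.8] [ 297  217   51   60 2410] zt 0.2395 topmid [0.492 0.175] mean [0.4914 0.1745]
red [164.6 171.3] [149 155  32  33 848] zt 0.0355 topmid [0.4239 0.1642] mean [0.4238 0.1648]
red [219.2 228.1] [205 213  29  30 644] zt 0.0361 topmid [0.4584 0.1452] mean [0.4692 0.0968]
foot ((580.104248046875, 209.25381469726562), (89.833740234375, 149.94662475585938), 75.79315948486328) 5463
```

View pics/w4c.png

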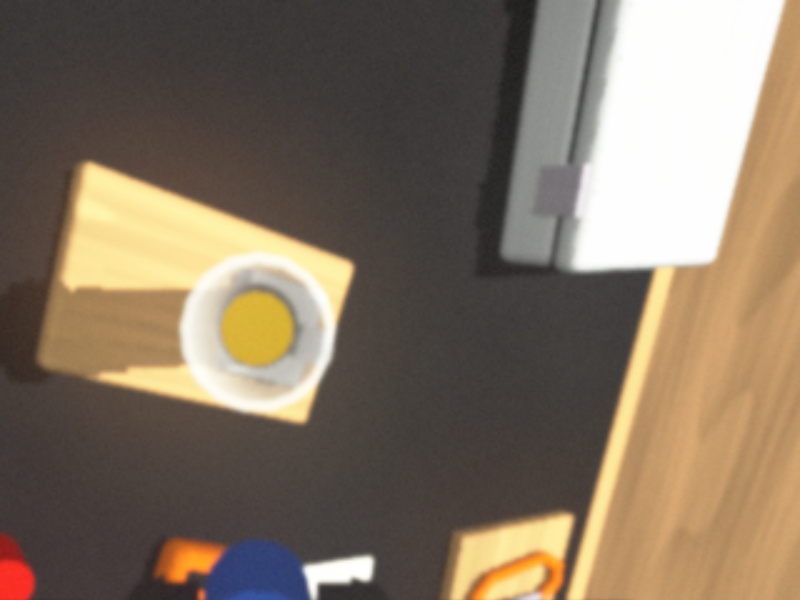

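Looking along the bore, the rim circle is centred at crop (258,333), which is pixel (323,133). The follower is concentric at (257,328), so the tilt is right. The foot's midline gives the same mouth, (0.532, 0.2213, 0.148).

```bash
python3 - <<'E'
from plan import *
w=R.from_quat(r.get_state()['eef_rot'])
M=np.array([.532,.2213,.148]); T=Rt(-B,[1,0,0])
plan([tip(M+.04*B,T),tip(M+.003*B,T)])
E
```

```text
0 "delta_rot": [0.0, -0.0, 0.0] "travel": [0.392, -0.002, 0.233] rows>=1.1
1 "delta_rot": [0.0, -0.0, 0.0] "travel": [-0.0, -0.0, 0.247] rows>=0.6
```

Call:
play_rows(
  commands=[
    {"delta_rot": [0,0,0],"travel": [0.392,-0.002,0],"gripper": -1},
    {"delta_rot": [0,0,0],"travel": [0.392,-0.002,0.1],"gripper": -1},
    {"delta_rot": [0,0,0],"travel": [0.392,-0.002,0.233],"gripper": -1},
    {"delta_rot": [0,0,0],"travel": [0.392,-0.002,0.233],"gripper": -1},
  ],
)

```text
clock: 11.75
tool_pos: [0.5239, 0.2228, 0.161]
eef_rot: [0.67, 0.696, 0.129, 0.225]
contact_force: [0.3, -0.6, -0.4]
opening: 0.289
```

Call:
play_rows(
  commands=[
    {"delta_rot": [0,0,0],"travel": [0,0,0.06],"gripper": -1},
    {"delta_rot": [0,0,0],"travel": [0,0,0.12],"gripper": -1},
    {"delta_rot": [0,0,0],"travel": [0,0,0.18],"gripper": -1},
    {"delta_rot": [0,0,0],"travel": [0,0,0.245],"gripper": -1},
    {"delta_rot": [0,0,0],"travel": [0,0,0.245],"gripper": -1},
    {"delta_rot": [0,0,0],"travel": [0,0,0.245],"gripper": -1},
  ],
)

```text
clock: 12.5
tool_pos: [0.5418, 0.2193, 0.1302]
eef_rot: [0.67, 0.696, 0.13, 0.224]
contact_force: [-0.1, -0.4, -0.6]
opening: 0.285
```

```bash
python3 - <<'E'
from plan import *
st=r.get_state(); print(st['tool_pos'],st['opening'],st['clock'],st['contact_force'])
M=np.array([.532,.2213,.148]); T=Rt(-B,[1,0,0]); N=R.from_quat(st['eef_rot']).as_matrix()
t=st['tool_pos']-E_*N[:,2]; print('tip rel mouth in tool',T.T@(t-M), N[:,2]@-B)
E
```

```text
[0.54177685 0.21933946 0.13020456] 0.28501993011670723 12.5 [-0.14538613 -0.37011835 -0.6237527 ]
tip rel mouth in tool [ 0.00048672 -0.00017095 -0.00360828] 0.9999977773735905
```

In place with no contact force. Releasing, then backing off along the bore and looking.

Call:
play_rows(
  commands=[
    {"delta_rot": [0,0,0],"travel": [0,0,0],"gripper": 0.14},
    {"delta_rot": [0,0,0],"travel": [0,0,0],"gripper": 0.14},
    {"delta_rot": [0,0,0],"travel": [0,0,0],"gripper": 0.14},
    {"delta_rot": [0,0,0],"travel": [0,0,0],"gripper": 0.14},
    {"delta_rot": [0,0,0],"travel": [0,0,-0.2],"gripper": 0.14},
    {"delta_rot": [0,0,0],"travel": [-0.4,0,-0.5],"gripper": 0.14},
    {"delta_rot": [0,0,0],"travel": [-0.4,0,-0.5],"gripper": 0.14},
    {"delta_rot": [0,0,0],"travel": [-0.4,0,-0.5],"gripper": 0.14},
  ],
)

```text
clock: 13.5
tool_pos: [0.5058, 0.1687, 0.204]
eef_rot: [0.67, 0.695, 0.131, 0.225]
contact_force: [0.3, 1.8, 0.7]
opening: 0.572
```

```bash
python3 - <<'E'
from plan import *
st=r.get_state(); print(st['tool_pos'],st['opening'],st['clock'])
s=snap('wrist','w5'); t=snap('side')
blobs(s,'blue'); blobs(s,'red'); print('side');blobs(t,'blue')
M=np.array([.532,.2213,.148])
hsv=cv2.cvtColor(s['color'],cv2.COLOR_RGB2HSV); m=MASK['blue'](*cv2.split(hsv)); m[220:]=0
P=cloud(s,m)-M; print('depth below mouth along bore',np.percentile(-P@B,[5,25,50,75,95]))
R0=np.array([.4725,.0865])
# to red: up & untilt
p,N=plan([([.475,.088,.14],DOWN)])
E
```

```text
[0.50579443 0.16867514 0.20399428] 0.5722244218944035 13.5
blue [320.3 129.6] [307 117  27  26 564] zt 0.1270 topmid [0.5471 0.2191] mean [0.5474 0.2187]
blue [394.3 328.5] [389 321  15  16  53] zt 0.0243 topmid [ 0.6694 -0.0399] mean [ 0.8111 -0.2217]
red [166.5 170.4] [152 154  31  33 831] zt 0.0356 topmid [0.424  0.1641] mean [0.4237 0.1648]
red [220.1 227.5] [206 212  29  32 668] zt 0.0357 topmid [0.4712 0.0873] mean [0.471  0.0886]
side
blue [255.8  65.6] [243  62  27   9 128] zt 0.1166 topmid [0.5576 0.464 ] mean [0.622  0.6987]
blue [257.4  81.9] [248  74  24  19 228] zt 0.1157 topmid [0.6111 0.6195] mean [0.6074 0.6209]
blue [496.  277.6] [481 269  36  23 192] zt 0.0242 topmid [ 0.8504 -0.239 ] mean [ 0.8495 -0.2354]
blue [309.9 318.8] [303 309  14  21 241] zt 0.0354 topmid [ 0.4356 -0.1674] mean [ 0.4352 -0.168 ]
blue [589.8 380.9] [576 369  28  26 392] zt 0.0718 topmid [ 0.8303 -0.5195] mean [ 0.8288 -0.5195]
depth below mouth along bore [0.0275422  0.02813247 0.02860932 0.02918359 0.02988923]
0 "delta_rot": [0.161, 0.043, 0.012] "travel": [-0.484, -0.42, 0.328] rows>=2.8
```

The blue plug's top face lies 28.6 mm below the mouth. Its underside is then at 62.6 mm, inside the follower's 56–68 mm range, so it is seated. Next the red plug at (0.4725, 0.0872).

Call:
play_rows(
  commands=[
    {"delta_rot": [0.161,0.043,0.012],"travel": [-0.484,-0.42,0.328],"gripper": 0.14},
    {"delta_rot": [0.161,0.043,0.012],"travel": [-0.484,-0.42,0.328],"gripper": 0.14},
    {"delta_rot": [0.161,0.043,0.012],"travel": [-0.484,-0.42,0.328],"gripper": 0.14},
    {"delta_rot": [0.161,0.043,0.012],"travel": [-0.484,-0.42,0.328],"gripper": 0.14},
    {"delta_rot": [0.161,0.043,0.012],"travel": [-0.484,-0.42,0.328],"gripper": 0.14},
    {"delta_rot": [0.161,0.043,0.012],"travel": [-0.484,-0.42,0.328],"gripper": 0.14},
    {"delta_rot": [0.161,0.043,0.012],"travel": [-0.484,-0.42,0.328],"gripper": 0.14},
    {"delta_rot": [0.161,0.043,0.012],"travel": [-0.484,-0.42,0.328],"gripper": 0.14},
    {"delta_rot": [0.161,0.043,0.012],"travel": [-0.484,-0.42,0.328],"gripper": 0.14},
  ],
)

```text
clock: 14.72
tool_pos: [0.4743, 0.0873, 0.1406]
eef_rot: [0.707, 0.707, 0.001, 0.001]
contact_force: [-0.2, -0.6, 1.2]
opening: 0.574
```

```bash
python3 - <<'E'
from plan import *
st=r.get_state(); print(st['tool_pos'],st['opening'],st['clock'],R.from_quat(st['eef_rot']).as_matrix()[:,2])
s=snap('wrist'); blobs(s,'red')
plan([tip([.4725,.0872,.018],DOWN)])
E
```

```text
[0.47428291 0.08725135 0.14060635] 0.5742036274103062 14.725 [ 1.85068822e-03 -2.24687520e-05 -9.99998287e-01]
red [270.5 113. ] [255  98  33  31 780] zt 0.0354 topmid [0.424  0.1636] mean [0.4243 0.1639]
red [320.6 189.4] [307 174  28  31 668] zt 0.0357 topmid [0.4718 0.0873] mean [0.4716 0.0878]
0 "delta_rot": [0.001, 0.0, 0.0] "travel": [0.001, -0.014, 0.977] rows>=2.3
```

Call:
play_rows(
  commands=[
    {"delta_rot": [0.001,0,0],"travel": [0.001,-0.014,0.4],"gripper": 0.14},
    {"delta_rot": [0.001,0,0],"travel": [0.001,-0.014,0.8],"gripper": 0.14},
    {"delta_rot": [0.001,0,0],"travel": [0.001,-0.014,0.977],"gripper": 0.14},
    {"delta_rot": [0.001,0,0],"travel": [0.001,-0.014,0.977],"gripper": 0.14},
    {"delta_rot": [0.001,0,0],"travel": [0.001,-0.014,0.977],"gripper": -1},
    {"delta_rot": [0.001,0,0],"travel": [0.001,-0.014,0.977],"gripper": -1},
    {"delta_rot": [0.001,0,0],"travel": [0.001,-0.014,0.977],"gripper": -1},
    {"delta_rot": [0.001,0,0],"travel": [0.001,-0.014,0.977],"gripper": -1},
  ],
)

```text
clock: 15.78
tool_pos: [0.4735, 0.0869, -0.005]
eef_rot: [0.708, 0.707, 0.001, -0.0]
contact_force: [0.6, -1.0, 7.4]
opening: 0.287
```

Call:
play_rows(
  commands=[
    {"delta_rot": [0,0,0],"travel": [0,0,-0.4],"gripper": -1},
    {"delta_rot": [0,0,0],"travel": [0,0,-0.99],"gripper": -1},
    {"delta_rot": [0,0,0],"travel": [0,0,-0.99],"gripper": -1},
    {"delta_rot": [0,0,0],"travel": [0,0,-0.99],"gripper": -1},
    {"delta_rot": [0,0,0],"travel": [0,0,-0.99],"gripper": -1},
  ],
)

```text
clock: 16.4
tool_pos: [0.4723, 0.0861, 0.1417]
eef_rot: [0.707, 0.707, -0.001, -0.001]
contact_force: [1.1, -0.1, -1.4]
opening: 0.289
```

```bash
python3 - <<'E'
from plan import *
st=r.get_state(); print(st['tool_pos'],st['opening'],st['clock'])
M=np.array([.532,.2213,.148]); T=Rt(-B,[1,0,0])
plan([tip(M+.075*B-.03*T[:,0],T),tip(M+.04*B,T),tip(M+.003*B,T)])
E
```

```text
[0.4723409  0.08611029 0.14174834] 0.28882078855085525 16.4
0 "delta_rot": [-0.162, -0.043, -0.011] "travel": [0.744, 0.231, -0.365] rows>=2.8
1 "delta_rot": [0.0, 0.0, -0.0] "travel": [0.2, -0.0, 0.233] rows>=0.7
2 "delta_rot": [0.0, 0.0, -0.0] "travel": [0.001, -0.0, 0.247] rows>=0.6
```

Call:
play_rows(
  commands=[
    {"delta_rot": [-0.162,-0.043,-0.011],"travel": [0.744,0.231,-0.365],"gripper": -1},
    {"delta_rot": [-0.162,-0.043,-0.011],"travel": [0.744,0.231,-0.365],"gripper": -1},
    {"delta_rot": [-0.162,-0.043,-0.011],"travel": [0.744,0.231,-0.365],"gripper": -1},
    {"delta_rot": [-0.162,-0.043,-0.011],"travel": [0.744,0.231,-0.365],"gripper": -1},
    {"delta_rot": [-0.162,-0.043,-0.011],"travel": [0.744,0.231,-0.365],"gripper": -1},
    {"delta_rot": [-0.162,-0.043,-0.011],"travel": [0.744,0.231,-0.365],"gripper": -1},
    {"delta_rot": [-0.162,-0.043,-0.011],"travel": [0.744,0.231,-0.365],"gripper": -1},
    {"delta_rot": [-0.162,-0.043,-0.011],"travel": [0.744,0.231,-0.365],"gripper": -1},
    {"delta_rot": [-0.162,-0.043,-0.011],"travel": [0.744,0.231,-0.365],"gripper": -1},
  ],
)

```text
clock: 17.52
tool_pos: [0.508, 0.1979, 0.1971]
eef_rot: [0.671, 0.694, 0.13, 0.224]
contact_force: [0.0, 0.4, -0.3]
opening: 0.289
```

```bash
python3 - <<'E'
from plan import *
np.set_printoptions(precision=4,suppress=True)
st=r.get_state(); print(st['tool_pos'],st['opening'],st['clock'])
M=np.array([.532,.2213,.148]); T=Rt(-B,[1,0,0])
s=snap('wrist'); hsv=cv2.cvtColor(s['color'],cv2.COLOR_RGB2HSV); N=R.from_quat(st['eef_rot']).as_matrix()
m=MASK['red'](*cv2.split(hsv)); n,lab,sta,ce=cv2.connectedComponentsWithStats(m.astype(np.uint8))
for i in range(1,n):
    if sta[i,4]>300: Q=(cloud(s,lab==i)-st['tool_pos'])@N+[0,0,E_]; print(ce[i],sta[i],'tool xyz rel tip pct',np.percentile(Q,[2,50,98],axis=0).round(4).tolist())
plan([tip(M+.04*B,T),tip(M+.003*B,T)])
E
```

```text
[0.508  0.1979 0.1971] 0.2893235673786046 17.525
[168.5811 199.2336] [154 182  31  35 869] tool xyz rel tip pct [[-0.0256, -0.1794, 0.1223], [-0.0071, -0.1566, 0.1296], [0.0044, -0.1443, 0.1575]]
[322.224 247.478] [ 297  215   52   62 2504] tool xyz rel tip pct [[-0.0088, -0.0123, -0.0171], [0.0055, -0.0007, -0.0155], [0.0131, 0.0113, 0.014]]
0 "delta_rot": [0.0, -0.0, -0.001] "travel": [0.199, -0.008, 0.236] rows>=0.7
1 "delta_rot": [0.0, -0.0, 0.0] "travel": [0.0, 0.0, 0.247] rows>=0.6
```

The red plug is held straight and centred. Inserting it.

Call:
play_rows(
  commands=[
    {"delta_rot": [0,0,-0.001],"travel": [0.199,-0.008,0],"gripper": -1},
    {"delta_rot": [0,0,-0.001],"travel": [0.199,-0.008,0.1],"gripper": -1},
    {"delta_rot": [0,0,-0.001],"travel": [0.199,-0.008,0.236],"gripper": -1},
    {"delta_rot": [0,0,-0.001],"travel": [0.199,-0.008,0.236],"gripper": -1},
  ],
)

```text
clock: 18.08
tool_pos: [0.5239, 0.2226, 0.1609]
eef_rot: [0.67, 0.696, 0.129, 0.225]
contact_force: [-0.8, -0.8, -0.2]
opening: 0.292
```

Call:
play_rows(
  commands=[
    {"delta_rot": [0,0,0],"travel": [0,0,0.06],"gripper": -1},
    {"delta_rot": [0,0,0],"travel": [0,0,0.12],"gripper": -1},
    {"delta_rot": [0,0,0],"travel": [0,0,0.18],"gripper": -1},
    {"delta_rot": [0,0,0],"travel": [0,0,0.245],"gripper": -1},
    {"delta_rot": [0,0,0],"travel": [0,0,0.245],"gripper": -1},
    {"delta_rot": [0,0,0],"travel": [0,0,0.245],"gripper": -1},
  ],
)

```text
clock: 18.82
tool_pos: [0.5417, 0.2193, 0.13]
eef_rot: [0.67, 0.696, 0.13, 0.225]
contact_force: [-1.2, 0.4, -0.5]
opening: 0.291
```

```bash
python3 - <<'E'
from plan import *
st=r.get_state(); print(st['tool_pos'],st['opening'],st['clock'],st['contact_force'])
M=np.array([.532,.2213,.148]); T=Rt(-B,[1,0,0]); N=R.from_quat(st['eef_rot']).as_matrix()
t=st['tool_pos']-E_*N[:,2]; print('tip rel mouth in tool',T.T@(t-M), N[:,2]@-B)
E
```

```text
[0.54166875 0.21926102 0.13001811] 0.2905854721227893 18.825 [-1.2313244   0.41621733 -0.49030894]
tip rel mouth in tool [ 0.00045155 -0.00035421 -0.00348979] 0.9999988724636159
```

Call:
play_rows(
  commands=[
    {"delta_rot": [0,0,0],"travel": [0,0,0],"gripper": 0.14},
    {"delta_rot": [0,0,0],"travel": [0,0,0],"gripper": 0.14},
    {"delta_rot": [0,0,0],"travel": [0,0,0],"gripper": 0.14},
    {"delta_rot": [0,0,0],"travel": [0,0,0],"gripper": 0.14},
    {"delta_rot": [0,0,0],"travel": [0,0,-0.2],"gripper": 0.14},
    {"delta_rot": [0,0,0],"travel": [0,0,-0.5],"gripper": 0.14},
    {"delta_rot": [0,0,0],"travel": [-0.4,0,-0.5],"gripper": 0.14},
    {"delta_rot": [0,0,0],"travel": [-0.4,0,-0.5],"gripper": 0.14},
    {"delta_rot": [0,0,0],"travel": [-0.4,0,-0.5],"gripper": 0.14},
  ],
)

```text
clock: 19.95
tool_pos: [0.5056, 0.1691, 0.2034]
eef_rot: [0.67, 0.696, 0.13, 0.224]
contact_force: [-0.3, 0.7, 0.3]
opening: 0.568
```

```bash
python3 - <<'E'
from plan import *
st=r.get_state(); print(st['tool_pos'],st['opening'],st['clock'])
s=snap('wrist'); blobs(s,'red'); blobs(s,'blue')
M=np.array([.532,.2213,.148])
hsv=cv2.cvtColor(s['color'],cv2.COLOR_RGB2HSV); m=MASK['red'](*cv2.split(hsv)); m[:, :260]=0
P=cloud(s,m)-M; print('red below mouth along bore',np.percentile(-P@B,[5,25,50,75,95]))
t=snap('side'); blobs(t,'red'); blobs(t,'handle'); 
t=snap('top'); hsv=cv2.cvtColor(t['color'],cv2.COLOR_RGB2HSV); P=cloud(t,np.ones((400,640),bool)); P=P[(P[:,2]>.15)&(P[:,2]<.165)&(abs(P[:,0]-.56)<.05)&(abs(P[:,1]+.25)<.05)]; print('handle top (top cam)',len(P),(P.min(0)+P.max(0))/2,P.mean(0),P.max(0)-P.min(0))
plan([([.55,.0,.24],DOWN),([.56,-.19,.24],DOWN)])
E
```

```text
[0.50555384 0.16907639 0.20341439] 0.5680708142494811 19.95
red [320.4 133.7] [305 117  33  34 854] zt 0.1569 topmid [0.5308 0.2213] mean [0.5311 0.2206]
red [167.1 170.6] [152 154  32  34 828] zt 0.0357 topmid [0.4238 0.1643] mean [0.4237 0.1648]
blue [394.3 329.2] [389 322  15  16  53] zt 0.0241 topmid [ 0.6679 -0.0394] mean [ 0.8104 -0.2225]
red below mouth along bore [-0.00645926 -0.00585856 -0.00538747 -0.00492124 -0.00426152]
red [115.7   1.8] [ 95   0  46   6 188] zt 0.1777 topmid [0.2594 1.3126] mean [0.2597 1.3029]
red [283.7 148.8] [279 144  11  11  77] zt 0.1557 topmid [0.5323 0.2168] mean [0.5339 0.215 ]
red [252.2 214.7] [247 207  11  17 164] zt 0.0351 topmid [0.4253 0.1626] mean [0.4253 0.1604]
red [519.2 305.3] [504 295  37  26 251] zt 0.0249 topmid [ 0.8503 -0.3193] mean [ 0.8514 -0.3146]
red [615.1 378.4] [598 364  35  30 502] zt 0.0720 topmid [ 0.8894 -0.5378] mean [ 0.8881 -0.538 ]
red [486.1 389. ] [474 374  23  26 225] zt 0.0476 topmid [ 0.6582 -0.4441] mean [ 0.6543 -0.4457]
red [504.9 397.1] [499 393  14   7  53] zt 0.0880 topmid [ 0.6595 -0.4839] mean [ 0.6584 -0.4855]
handle [435.5 208.2] [421 201  34  19 159] zt 0.0247 topmid [0.8506 0.0012] mean [0.8503 0.0046]
handle [329.4 229.6] [319 218  22  22 314] zt 0.0272 topmid [0.5787 0.049 ] mean [0.5777 0.0452]
handle [395.7 295.2] [389 284  15  26 274] zt 0.1556 topmid [ 0.5636 -0.2531] mean [ 0.5628 -0.2539]
handle [593.2 344.4] [579 333  28  26 359] zt 0.0720 topmid [ 0.8898 -0.4657] mean [ 0.8883 -0.4662]
handle top (top cam) 113 [ 0.56181885 -0.24997168  0.15328231] [ 0.56213369 -0.2494709   0.1529258 ] [0.02598681 0.02705893 0.00651375]
0 "delta_rot": [0.161, 0.043, 0.012] "travel": [-0.999, 0.258, 0.056] rows>=2.8
0 "delta_rot": [0.0, -0.0, 0.0] "travel": [-0.156, 0.041, -0.034] rows>=0.4
1 "delta_rot": [0.0, -0.0, 0.0] "travel": [-0.999, 0.052, -0.0] rows>=2.4
1 "delta_rot": [0.0, -0.0, 0.0] "travel": [-0.268, 0.013, -0.0] rows>=0.6
```

The red top is 5.4 mm above the mouth, 34 mm above blue's top, so both are seated. Next the rod. Its handle is at (0.5625, −0.2515) with its top at 0.155.

Call:
play_rows(
  commands=[
    {"delta_rot": [0.161,0.043,0.012],"travel": [-0.99,0.256,0.056],"gripper": 0.14},
    {"delta_rot": [0.161,0.043,0.012],"travel": [-0.99,0.256,0.056],"gripper": 0.14},
    {"delta_rot": [0.161,0.043,0.012],"travel": [-0.99,0.256,0.056],"gripper": 0.14},
    {"delta_rot": [0.161,0.043,0.012],"travel": [-0.99,0.256,0.056],"gripper": 0.14},
    {"delta_rot": [0.161,0.043,0.012],"travel": [-0.99,0.256,0.056],"gripper": 0.14},
    {"delta_rot": [0.161,0.043,0.012],"travel": [-0.99,0.256,0.056],"gripper": 0.14},
    {"delta_rot": [0.161,0.043,0.012],"travel": [-0.99,0.256,0.056],"gripper": 0.14},
    {"delta_rot": [0.161,0.043,0.012],"travel": [-0.99,0.256,0.056],"gripper": 0.14},
    {"delta_rot": [0.161,0.043,0.012],"travel": [-0.99,0.256,0.056],"gripper": 0.14},
  ],
)

```text
clock: 21.22
tool_pos: [0.5422, 0.0255, 0.2348]
eef_rot: [0.706, 0.708, -0.0, 0.0]
contact_force: [-1.4, -0.1, -0.1]
opening: 0.566
```

Call:
play_rows(
  commands=[
    {"delta_rot": [0,0,0],"travel": [-0.99,0.07,-0.1],"gripper": 0.14},
    {"delta_rot": [0,0,0],"travel": [-0.99,0.07,-0.1],"gripper": 0.14},
    {"delta_rot": [0,0,0],"travel": [-0.99,0.07,-0.1],"gripper": 0.14},
    {"delta_rot": [0,0,0],"travel": [-0.99,0.07,-0.1],"gripper": 0.14},
    {"delta_rot": [0,0,0],"travel": [-0.99,0.07,-0.1],"gripper": 0.14},
  ],
)

```text
clock: 21.85
tool_pos: [0.5535, -0.1219, 0.2502]
eef_rot: [0.706, 0.708, 0.001, 0.0]
contact_force: [-0.0, -0.3, 0.2]
opening: 0.57
```

```bash
python3 - <<'E'
from plan import *
np.set_printoptions(precision=4,suppress=True)
st=r.get_state(); print(st['tool_pos'],st['opening'],st['clock'],R.from_quat(st['eef_rot']).as_matrix()[:,2])
p,N=plan([([.5625,-.2515,.21],DOWN)])
E
```

```text
[ 0.5535 -0.1219  0.2502] 0.5704003939680652 21.85 [ 0.0012  0.0008 -1.    ]
0 "delta_rot": [0.0, -0.0, 0.001] "travel": [-0.865, 0.056, 0.267] rows>=2.2
```

Call:
play_rows(
  commands=[
    {"delta_rot": [0,0,0.001],"travel": [-0.52,0.056,0],"gripper": 0.14},
    {"delta_rot": [0,0,0.001],"travel": [-0.52,0.056,0],"gripper": 0.14},
    {"delta_rot": [0,0,0.001],"travel": [-0.52,0.056,0],"gripper": 0.14},
    {"delta_rot": [0,0,0.001],"travel": [-0.52,0.056,0],"gripper": 0.14},
  ],
)

```text
clock: 22.35
tool_pos: [0.5623, -0.1997, 0.2504]
eef_rot: [0.707, 0.707, 0.001, -0.0]
contact_force: [-0.0, 0.5, 0.2]
opening: 0.572
```

```bash
python3 - <<'E'
from plan import *
np.set_printoptions(precision=4,suppress=True)
st=r.get_state(); print(st['tool_pos'],st['opening'],st['clock'])
s=snap('wrist','w6'); P=cloud(s,np.ones((400,640),bool))
for lo,hi in((.149,.160),(.044,.055)):
    Q=P[(P[:,2]>lo)&(P[:,2]<hi)&(abs(P[:,0]-.56)<.08)&(abs(P[:,1]+.25)<.08)]
    if len(Q): print(len(Q),'z',np.median(Q[:,2]),'mid',(Q.min(0)+Q.max(0))/2,'size',Q.max(0)-Q.min(0),cv2.minAreaRect((Q[:,:2]*1000).astype(np.float32)))
p,N=plan([tip([.5625,-.2515,.175],DOWN),tip([.5625,-.2515,.118],DOWN)])
E
```

```text
[ 0.5623 -0.1997  0.2504] 0.5717255964878702 22.35
569 z 0.1555600227862728 mid [ 0.5622 -0.252   0.1535] size [0.0266 0.0279 0.0088] ((562.2599487304688, -251.5836181640625), (26.889991760253906, 26.30180549621582), 43.33855438232422)
2612 z 0.050738230633343206 mid [ 0.5624 -0.2517  0.0494] size [0.0841 0.0857 0.0108] ((562.5765991210938, -252.00225830078125), (81.8630142211914, 79.92803955078125), 86.58908081054688)
0 "delta_rot": [0.001, -0.0, 0.0] "travel": [-0.344, 0.0, 0.663] rows>=1.8
1 "delta_rot": [-0.0, -0.0, 0.0] "travel": [-0.0, 0.001, 0.38] rows>=0.9
```

The rod at (0.5622, −0.2518) is upright and central in its stand at (0.5625, −0.252).

Call:
play_rows(
  commands=[
    {"delta_rot": [0,0,0],"travel": [-0.347,0,0],"gripper": 0.14},
    {"delta_rot": [0,0,0],"travel": [-0.347,0,0.3],"gripper": 0.14},
    {"delta_rot": [0,0,0],"travel": [-0.347,0,0.663],"gripper": 0.14},
    {"delta_rot": [0,0,0],"travel": [-0.347,0,0.663],"gripper": 0.14},
    {"delta_rot": [0,0,0],"travel": [-0.347,0,0.663],"gripper": 0.14},
  ],
)

```text
clock: 23.02
tool_pos: [0.5636, -0.2541, 0.1527]
eef_rot: [0.708, 0.706, 0.001, 0.002]
contact_force: [0.2, 0.1, 0.3]
opening: 0.571
```

Call:
play_rows(
  commands=[
    {"delta_rot": [0,0,0],"travel": [0,0,0.2],"gripper": 0.14},
    {"delta_rot": [0,0,0],"travel": [0,0,0.38],"gripper": 0.14},
    {"delta_rot": [0,0,0],"travel": [0,0,0.38],"gripper": 0.14},
    {"delta_rot": [0,0,0],"travel": [0,0,0.38],"gripper": -1},
    {"delta_rot": [0,0,0],"travel": [0,0,0.38],"gripper": -1},
    {"delta_rot": [0,0,0],"travel": [0,0,0.38],"gripper": -1},
    {"delta_rot": [0,0,0],"travel": [0,0,0.38],"gripper": -1},
    {"delta_rot": [0,0,0],"travel": [0,0,0.38],"gripper": -1},
  ],
  force=50,
)

```text
clock: 24.02
tool_pos: [0.5632, -0.2555, 0.0953]
eef_rot: [0.708, 0.706, 0.001, 0.002]
contact_force: [-1.0, -0.9, 6.4]
opening: 0.304
```

```bash
python3 - <<'E'
from plan import *
np.set_printoptions(precision=4,suppress=True)
st=r.get_state(); print(st['tool_pos'],st['opening'],st['clock'],st['contact_force'])
M=np.array([.532,.2213,.148]); T=Rt(-B,[1,0,0])
up=st['tool_pos']+[0,0,.145]
p,N=plan([(up,DOWN),([.51,.14,.27],T),tip(M+(.108+.03)*B,T)])
E
```

```text
[ 0.5632 -0.2555  0.0953] 0.3035555127425494 24.025 [-0.9732 -0.862   6.3929]
0 "delta_rot": [0.001, 0.0, -0.001] "travel": [-0.001, 0.004, -0.967] rows>=2.3
1 "delta_rot": [-0.161, -0.043, -0.011] "travel": [0.999, -0.135, -0.076] rows>=2.8
1 "delta_rot": [0.0, 0.0, -0.0] "travel": [0.999, -0.015, -0.257] rows>=2.5
1 "delta_rot": [0.0, 0.0, -0.0] "travel": [0.605, -0.01, -0.156] rows>=1.5
2 "delta_rot": [0.0, 0.0, -0.0] "travel": [0.649, -0.227, -0.051] rows>=1.7
```

The grip is 3.7 mm off the rod's axis along tool x. There is plenty of time, so I'll re-grip centred.

Call:
play_rows(
  commands=[
    {"delta_rot": [0.001,0,-0.001],"travel": [0,0,0],"gripper": 0.14},
    {"delta_rot": [0.001,0,-0.001],"travel": [0,0,0],"gripper": 0.14},
    {"delta_rot": [0.001,0,-0.001],"travel": [0.025,-0.005,0],"gripper": 0.14},
    {"delta_rot": [0.001,0,-0.001],"travel": [0.025,-0.005,0],"gripper": 0.14},
    {"delta_rot": [0.001,0,-0.001],"travel": [0.025,-0.005,0],"gripper": 0.14},
    {"delta_rot": [0.001,0,-0.001],"travel": [0.025,-0.005,0],"gripper": 0.14},
  ],
)

```text
clock: 24.78
tool_pos: [0.5613, -0.2516, 0.0938]
eef_rot: [0.707, 0.707, -0.001, -0.0]
contact_force: [-0.2, -0.4, -0.1]
opening: 0.572
```

```bash
python3 - <<'E'
from plan import *
np.set_printoptions(precision=4,suppress=True)
st=r.get_state(); print(st['tool_pos'],st['opening'],st['clock'],st['contact_force'],R.from_quat(st['eef_rot']).as_matrix()[:,2])
for c in ('side','wrist'):
    s=snap(c); P=cloud(s,np.ones((400,640),bool)); Q=P[(P[:,2]>.149)&(P[:,2]<.160)&(abs(P[:,0]-.56)<.017)&(abs(P[:,1]+.25)<.02)]
    if len(Q): print(c,len(Q),(Q.min(0)+Q.max(0))/2)
plan([([.5624,-.2518,st['tool_pos'][2]],DOWN)])
E
```

```text
[ 0.5613 -0.2516  0.0938] 0.5719216000231168 24.775 [-0.1517 -0.3746 -0.0861] [-0.0018 -0.0004 -1.    ]
side 87 [ 0.5643 -0.2529  0.1543]
wrist 1368 [ 0.5619 -0.2515  0.1533]
0 "delta_rot": [-0.001, 0.0, -0.0] "travel": [-0.002, 0.007, 0.0] rows>=0.0
```

Now centred. Closing, then lifting clear.

Call:
play_rows(
  commands=[
    {"delta_rot": [-0.001,0,0],"travel": [0,0.005,0],"gripper": -1},
    {"delta_rot": [-0.001,0,0],"travel": [0,0.005,0],"gripper": -1},
    {"delta_rot": [-0.001,0,0],"travel": [0,0.005,0],"gripper": -1},
    {"delta_rot": [-0.001,0,0],"travel": [0,0.005,0],"gripper": -1},
    {"delta_rot": [-0.001,0,0],"travel": [0,0.005,0],"gripper": -1},
  ],
  force=50,
)

```text
clock: 25.5
tool_pos: [0.5622, -0.2515, 0.0938]
eef_rot: [0.707, 0.707, 0.0, 0.001]
contact_force: [-0.5, -0.6, 0.0]
opening: 0.302
```

Call:
play_rows(
  commands=[
    {"delta_rot": [0,0,0],"travel": [0,0,-0.2],"gripper": -1},
    {"delta_rot": [0,0,0],"travel": [0,0,-0.5],"gripper": -1},
    {"delta_rot": [0,0,0],"travel": [0,0,-0.967],"gripper": -1},
    {"delta_rot": [0,0,0],"travel": [0,0,-0.967],"gripper": -1},
    {"delta_rot": [0,0,0],"travel": [0,0,-0.967],"gripper": -1},
    {"delta_rot": [0,0,0],"travel": [0,0,-0.967],"gripper": -1},
  ],
)

```text
clock: 26.25
tool_pos: [0.5604, -0.2514, 0.2367]
eef_rot: [0.707, 0.707, -0.001, -0.001]
contact_force: [0.5, 0.3, -1.4]
opening: 0.302
```

```bash
python3 - <<'E'
from plan import *
np.set_printoptions(precision=4,suppress=True)
st=r.get_state(); print(st['tool_pos'],st['opening'],st['clock'],st['contact_force'])
N=R.from_quat(st['eef_rot']).as_matrix()
for c in ('side','top'):
    s=snap(c,c+'7'); Q=(cloud(s,np.ones((400,640),bool))-st['tool_pos'])@N; Q=Q[(abs(Q[:,:2])<.025).all(1)&(Q[:,2]>.0)&(Q[:,2]<.12)]
    if len(Q):
        print(c,len(Q),'foot z rel rep.TCP',Q[:,2].max())
        for lo in (0.01,.03,.05,.07): q=Q[(Q[:,2]>lo)&(Q[:,2]<lo+.02)]; print(lo,len(q),(q.min(0)+q.max(0))[:2]/2 if len(q) else '')
M=np.array([.532,.2213,.148]); T=Rt(-B,[1,0,0])
p,N=plan([([.51,.08,.27],T),tip(M+(.108+.03)*B,T)])
E
```

```text
[ 0.5604 -0.2514  0.2367] 0.3016878846710256 26.25 [ 0.4581  0.3405 -1.3934]
side 349 foot z rel rep.TCP 0.0840466467553477
0.01 86 [-0.0045 -0.002 ]
0.03 86 [-0.0033 -0.0016]
0.05 80 [-0.0051 -0.0017]
0.07 47 [-0.0045 -0.0014]
top 114 foot z rel rep.TCP 0.08486684841914448
0.01 28 [ 0.0055 -0.0008]
0.03 28 [ 0.0057 -0.0008]
0.05 24 [0.0083 0.0003]
0.07 18 [ 0.0057 -0.0004]
0 "delta_rot": [-0.162, -0.043, -0.011] "travel": [0.999, -0.154, -0.099] rows>=2.8
0 "delta_rot": [0.0, -0.0, -0.0] "travel": [0.999, -0.02, -0.287] rows>=2.5
0 "delta_rot": [0.0, -0.0, -0.0] "travel": [0.183, -0.004, -0.052] rows>=0.5
1 "delta_rot": [0.0, -0.0, -0.0] "travel": [0.999, -0.192, -0.094] rows>=2.5
1 "delta_rot": [0.0, -0.0, -0.0] "travel": [0.046, -0.009, -0.004] rows>=0.1
```

Call:
play_rows(
  commands=[
    {"delta_rot": [-0.162,-0.043,-0.011],"travel": [0.999,-0.154,-0.1],"gripper": -1},
    {"delta_rot": [-0.162,-0.043,-0.011],"travel": [0.999,-0.154,-0.1],"gripper": -1},
    {"delta_rot": [-0.162,-0.043,-0.011],"travel": [0.999,-0.154,-0.1],"gripper": -1},
    {"delta_rot": [-0.162,-0.043,-0.011],"travel": [0.999,-0.154,-0.1],"gripper": -1},
    {"delta_rot": [-0.162,-0.043,-0.011],"travel": [0.999,-0.154,-0.1],"gripper": -1},
    {"delta_rot": [-0.162,-0.043,-0.011],"travel": [0.999,-0.154,-0.1],"gripper": -1},
    {"delta_rot": [-0.162,-0.043,-0.011],"travel": [0.999,-0.154,-0.1],"gripper": -1},
    {"delta_rot": [-0.162,-0.043,-0.011],"travel": [0.999,-0.154,-0.1],"gripper": -1},
    {"delta_rot": [-0.162,-0.043,-0.011],"travel": [0.999,-0.154,-0.1],"gripper": -1},
  ],
)

```text
clock: 27.48
tool_pos: [0.5392, -0.1023, 0.2535]
eef_rot: [0.671, 0.694, 0.13, 0.226]
contact_force: [0.5, 0.2, -0.6]
opening: 0.305
```

Call:
play_rows(
  commands=[
    {"delta_rot": [0,0,0],"travel": [0.999,-0.02,-0.287],"gripper": -1},
    {"delta_rot": [0,0,0],"travel": [0.999,-0.02,-0.287],"gripper": -1},
    {"delta_rot": [0,0,0],"travel": [0.999,-0.02,-0.287],"gripper": -1},
    {"delta_rot": [0,0,0],"travel": [0.999,-0.02,-0.287],"gripper": -1},
  ],
)

```text
clock: 27.98
tool_pos: [0.5161, 0.0552, 0.2692]
eef_rot: [0.669, 0.696, 0.132, 0.225]
contact_force: [-1.2, -0.4, -0.6]
opening: 0.307
```

```bash
python3 - <<'E'
from plan import *
np.set_printoptions(precision=4,suppress=True)
st=r.get_state(); print(st['tool_pos'],st['opening'],st['clock'],R.from_quat(st['eef_rot']).as_matrix()[:,2])
M=np.array([.532,.2213,.148]); T=Rt(-B,[1,0,0])
p,N=plan([tip(M+(.108+.035)*B-.03*T[:,0],T),tip(M+(.108+.025)*B,T)])
E
```

```text
[0.5161 0.0552 0.2692] 0.3067682748178101 27.975 [ 0.4904 -0.1171 -0.8636]
0 "delta_rot": [0.002, -0.001, 0.001] "travel": [0.999, -0.217, -0.172] rows>=2.5
0 "delta_rot": [-0.0, -0.0, -0.0] "travel": [0.01, -0.002, -0.002] rows>=0.0
1 "delta_rot": [-0.0, -0.0, -0.0] "travel": [0.2, -0.0, 0.067] rows>=0.5
```

Call:
play_rows(
  commands=[
    {"delta_rot": [0.002,-0.001,0.001],"travel": [0.999,-0.217,-0.172],"gripper": -1},
    {"delta_rot": [0.002,-0.001,0.001],"travel": [0.999,-0.217,-0.172],"gripper": -1},
    {"delta_rot": [0.002,-0.001,0.001],"travel": [0.999,-0.217,-0.172],"gripper": -1},
    {"delta_rot": [0.002,-0.001,0.001],"travel": [0.999,-0.217,-0.172],"gripper": -1},
    {"delta_rot": [0.002,-0.001,0.001],"travel": [0.999,-0.217,-0.172],"gripper": -1},
  ],
)

```text
clock: 28.6
tool_pos: [0.4753, 0.1986, 0.2544]
eef_rot: [0.674, 0.692, 0.127, 0.225]
contact_force: [-0.1, -2.1, -1.6]
opening: 0.307
```

Call:
play_rows(
  commands=[
    {"delta_rot": [0,0,0],"travel": [0.21,-0.002,0.0],"gripper": -1},
    {"delta_rot": [0,0,0],"travel": [0.21,-0.002,0.03],"gripper": -1},
    {"delta_rot": [0,0,0],"travel": [0.21,-0.002,0.067],"gripper": -1},
    {"delta_rot": [0,0,0],"travel": [0.21,-0.002,0.067],"gripper": -1},
    {"delta_rot": [0,0,0],"travel": [0.21,-0.002,0.067],"gripper": -1},
  ],
)

```text
clock: 29.22
tool_pos: [0.4795, 0.2301, 0.2415]
eef_rot: [0.673, 0.693, 0.128, 0.225]
contact_force: [-0.2, 0.4, -1.5]
opening: 0.299
```

```bash
python3 - <<'E'
from plan import *
np.set_printoptions(precision=4,suppress=True)
st=r.get_state(); print(st['tool_pos'],st['opening'],st['clock'],st['contact_force'])
N=R.from_quat(st['eef_rot']).as_matrix();M=np.array([.532,.2213,.148]); T=Rt(-B,[1,0,0])
t=st['tool_pos']-E_*N[:,2]; print('foot rel mouth in tool',T.T@(t+.108*N[:,2]-M), N[:,2],N[:,2]@-B)
a=snap('side','s8'); b=snap('wrist','w8')
im=np.hstack([cv2.resize(a['color'][70:220,210:360],(400,400)),cv2.resize(b['color'][60:260,220:420],(400,400))]);cv2.imwrite('pics/m8.png',im[:,:,::-1])
plan([tip(M+.133*B,T)])
E
```

```text
[0.4795 0.2301 0.2415] 0.29859156101113526 29.225 [-0.2347  0.4327 -1.4774]
foot rel mouth in tool [-0.0046 -0.0006 -0.0235] [ 0.4834 -0.1257 -0.8664] 0.9999873309234772
0 "delta_rot": [-0.001, 0.001, -0.002] "travel": [0.024, 0.002, -0.009] rows>=0.1
```

View pics/m8.png

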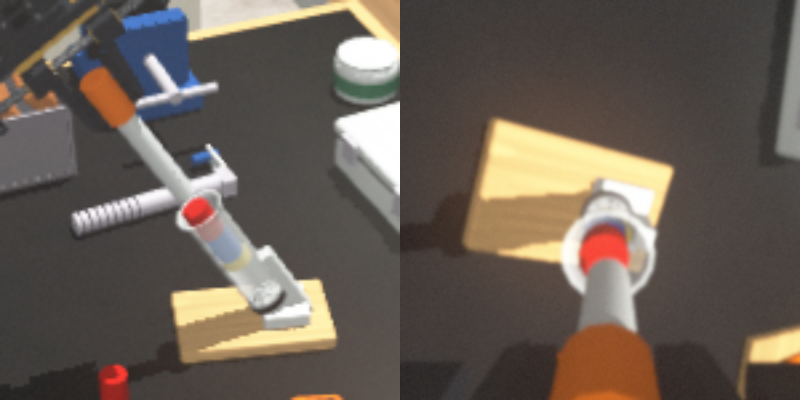

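The side crop shows the rod parallel to the tube, with red at (200,212) and blue and the follower beneath it. The wrist crop agrees: the rod points at the red plug but sits about 4.6 mm short in tool x. I'll centre it, then push slowly.

Call:
play_rows(
  commands=[
    {"delta_rot": [-0.001,0.001,-0.002],"travel": [0.03,0.003,0.03],"gripper": -1},
    {"delta_rot": [-0.001,0.001,-0.002],"travel": [0.03,0.003,0.07],"gripper": -1},
    {"delta_rot": [-0.001,0.001,-0.002],"travel": [0.03,0.003,0.11],"gripper": -1},
    {"delta_rot": [-0.001,0.001,-0.002],"travel": [0.03,0.003,0.15],"gripper": -1},
    {"delta_rot": [-0.001,0.001,-0.002],"travel": [0.03,0.003,0.19],"gripper": -1},
    {"delta_rot": [-0.001,0.001,-0.002],"travel": [0.03,0.003,0.23],"gripper": -1},
    {"delta_rot": [-0.001,0.001,-0.002],"travel": [0.03,0.003,0.23],"gripper": -1},
  ],
  force=60,
)

```text
clock: 30.2
tool_pos: [0.4966, 0.2309, 0.2106]
eef_rot: [0.67, 0.696, 0.129, 0.225]
contact_force: [0.3, 0.3, -1.6]
opening: 0.301
```

```bash
cat > foot.py <<'E'
from plan import *
np.set_printoptions(precision=4,suppress=True)
st=r.get_state(); N=R.from_quat(st['eef_rot']).as_matrix();M=np.array([.532,.2213,.148]); T=Rt(-B,[1,0,0])
F=st['contact_force']; print(st['opening'],st['clock'],'force',F,'along B',F@B)
t=st['tool_pos']-E_*N[:,2]; print('foot rel mouth in tool',T.T@(t+.108*N[:,2]-M), N[:,2]@-B)
E
python3 foot.py
```

```text
0.3013714704111519 30.2 force [ 0.3042  0.2765 -1.6336] along B -1.5288478371800924
foot rel mouth in tool [ 0.0008 -0.0002  0.0115] 0.9999993475541271
```

Call:
play_rows(
  commands=[
    {"delta_rot": [0,0,0],"travel": [0,0,0.05],"gripper": -1},
    {"delta_rot": [0,0,0],"travel": [0,0,0.1],"gripper": -1},
    {"delta_rot": [0,0,0],"travel": [0,0,0.15],"gripper": -1},
    {"delta_rot": [0,0,0],"travel": [0,0,0.19],"gripper": -1},
    {"delta_rot": [0,0,0],"travel": [0,0,0.21],"gripper": -1},
  ],
)

```text
clock: 30.82
tool_pos: [0.5119, 0.2275, 0.1835]
eef_rot: [0.67, 0.696, 0.129, 0.225]
contact_force: [-2.8, 0.4, 4.7]
opening: 0.302
```

```bash
cat >> foot.py <<'E'
s=snap('side','s9'); blobs(s,'handle')
hsv=cv2.cvtColor(s['color'],cv2.COLOR_RGB2HSV)[130:210,270:350]
for k,m in (('orange',(hsv[...,0]>4)&(hsv[...,0]<20)&(hsv[...,1]>170)),('reddish',((hsv[...,0]<6)|(hsv[...,0]>172))&(hsv[...,1]>60)),('bluish',(hsv[...,0]>100)&(hsv[...,0]<128)&(hsv[...,1]>50))):
    v,u=np.nonzero(m); print(k,len(v),(u.mean()+270,v.mean()+130) if len(v) else '')
E
python3 foot.py
```

```text
0.30163465950726176 30.825 force [-2.7518  0.3963  4.704 ] along B 5.456711165831928
foot rel mouth in tool [0.0012 0.0001 0.0427] 0.9999991923633663
handle [265.5 125.2] [256 116  18  19 119] zt 0.2389 topmid [0.4835 0.2288] mean [0.4844 0.2251]
handle [435.6 208.2] [422 201  33  19 158] zt 0.0247 topmid [ 0.8516 -0.0012] mean [0.8494 0.004 ]
handle [329.4 229.6] [319 218  22  22 315] zt 0.0269 topmid [0.5789 0.0485] mean [0.5777 0.0453]
handle [593.2 344.4] [580 333  27  26 358] zt 0.0720 topmid [ 0.8894 -0.4658] mean [ 0.889 -0.466]
orange 19 (np.float64(271.57894736842104), np.float64(131.57894736842104))
reddish 0 
bluish 11 (np.float64(284.27272727272725), np.float64(130.45454545454547))
```

It slides with about 6.5 N of friction. Now the last millimetres, in small steps, until the force rises.

Call:
play_rows(
  commands=[
    {"delta_rot": [0,0,0],"travel": [0,0,0.01],"gripper": -1},
    {"delta_rot": [0,0,0],"travel": [0,0,0.02],"gripper": -1},
    {"delta_rot": [0,0,0],"travel": [0,0,0.025],"gripper": -1},
    {"delta_rot": [0,0,0],"travel": [0,0,0.03],"gripper": -1},
    {"delta_rot": [0,0,0],"travel": [0,0,0.03],"gripper": -1},
  ],
)

```text
clock: 31.5
tool_pos: [0.514, 0.227, 0.1799]
eef_rot: [0.67, 0.696, 0.129, 0.225]
contact_force: [-1.4, 1.1, 3.7]
opening: 0.301
```

```bash
python3 foot.py | head -2
```

```text
0.30051143125393864 31.5 force [-1.4339  1.1121  3.7094] along B 4.042596128729701
foot rel mouth in tool [0.0012 0.0001 0.0469] 0.9999991620012959
```

Call:
play_rows(
  commands=[
    {"delta_rot": [0,0,0],"travel": [0,0,0.007],"gripper": -1},
    {"delta_rot": [0,0,0],"travel": [0,0,0.014],"gripper": -1},
    {"delta_rot": [0,0,0],"travel": [0,0,0.02],"gripper": -1},
    {"delta_rot": [0,0,0],"travel": [0,0,0.02],"gripper": -1},
  ],
)

```text
clock: 32.05
tool_pos: [0.5144, 0.2292, 0.1793]
eef_rot: [0.669, 0.697, 0.132, 0.224]
contact_force: [-13.3, 2.1, 22.3]
opening: 0.302
```

```bash
python3 foot.py | head -2
```

```text
0.30156517843175146 32.05 force [-13.3396   2.0632  22.3314] along B 26.06084889799148
foot rel mouth in tool [0.0039 0.0005 0.0474] 0.9999846569144668
```

It bottomed: travel stopped at 47 mm with 26 N along the bore. Leaning on it for 0.6 s, then withdrawing along the bore.

Call:
play_rows(
  commands=[
    {"delta_rot": [0,0,0],"travel": [0,0,0],"gripper": -1},
    {"delta_rot": [0,0,0],"travel": [0,0,0],"gripper": -1},
    {"delta_rot": [0,0,0],"travel": [0,0,0],"gripper": -1},
    {"delta_rot": [0,0,0],"travel": [0,0,0],"gripper": -1},
    {"delta_rot": [0,0,0],"travel": [0,0,0],"gripper": -1},
  ],
)

```text
clock: 32.72
tool_pos: [0.5144, 0.2291, 0.1793]
eef_rot: [0.669, 0.697, 0.132, 0.224]
contact_force: [-13.4, 1.3, 23.2]
opening: 0.302
```

Call:
play_rows(
  commands=[
    {"delta_rot": [0,0,0],"travel": [0,0,-0.03],"gripper": -1},
    {"delta_rot": [0,0,0],"travel": [0,0,-0.1],"gripper": -1},
    {"delta_rot": [0,0,0],"travel": [0,0,-0.25],"gripper": -1},
    {"delta_rot": [0,0,0],"travel": [0,0,-0.45],"gripper": -1},
    {"delta_rot": [0,0,0],"travel": [0,0,-0.65],"gripper": -1},
    {"delta_rot": [0,0,0],"travel": [0,0,-0.65],"gripper": -1},
    {"delta_rot": [0,0,0],"travel": [0,0,-0.65],"gripper": -1},
  ],
)

```text
clock: 33.6
tool_pos: [0.4683, 0.2375, 0.2611]
eef_rot: [0.67, 0.695, 0.129, 0.225]
contact_force: [-0.5, 0.5, -2.4]
opening: 0.302
```

```bash
python3 foot.py | head -2; python3 - <<'E'
from plan import *
np.set_printoptions(precision=4,suppress=True)
st=r.get_state(); N=R.from_quat(st['eef_rot']).as_matrix(); M=np.array([.532,.2213,.148]); T=Rt(-B,[1,0,0])
s=snap('side','s10'); Q=(cloud(s,np.ones((400,640),bool))-st['tool_pos'])@N; Q=Q[(abs(Q[:,:2])<.03).all(1)&(Q[:,2]>.0)&(Q[:,2]<.1)]
print('foot z',np.sort(Q[:,2])[-5:])
for lo in (0.01,.03,.05,.07): q=Q[(Q[:,2]>lo)&(Q[:,2]<lo+.02)]; print(lo,len(q),(q.min(0)+q.max(0))[:2]/2 if len(q) else '')
cv2.imwrite('pics/m10.png',cv2.resize(s['color'][70:220,210:360],(600,600))[:,:,::-1])
plan([([.51,.06,.275],T),([.5624,-.2515,.24],DOWN)])
E
```

```text
0.30207090958917543 33.6 force [-0.5434  0.5022 -2.3511] along B -1.7117232846866053
foot rel mouth in tool [ 0.0003 -0.0002 -0.0468] 0.9999981405298575
foot z [0.0827 0.0833 0.0837 0.0849 0.0865]
0.01 67 [-0.0066  0.0004]
0.03 69 [-0.0073  0.0014]
0.05 63 [-0.0077  0.0014]
0.07 44 [-0.007   0.0017]
0 "delta_rot": [-0.0, 0.001, 0.0] "travel": [-0.999, 0.176, 0.167] rows>=2.5
0 "delta_rot": [-0.0, -0.0, 0.0] "travel": [-0.186, 0.033, 0.03] rows>=0.5
1 "delta_rot": [0.161, 0.043, 0.012] "travel": [-0.999, 0.025, 0.307] rows>=2.8
1 "delta_rot": [-0.0, -0.0, -0.0] "travel": [-0.999, 0.169, 0.112] rows>=2.4
1 "delta_rot": [-0.0, -0.0, -0.0] "travel": [-0.053, 0.009, 0.006] rows>=0.1
```

View pics/m10.png

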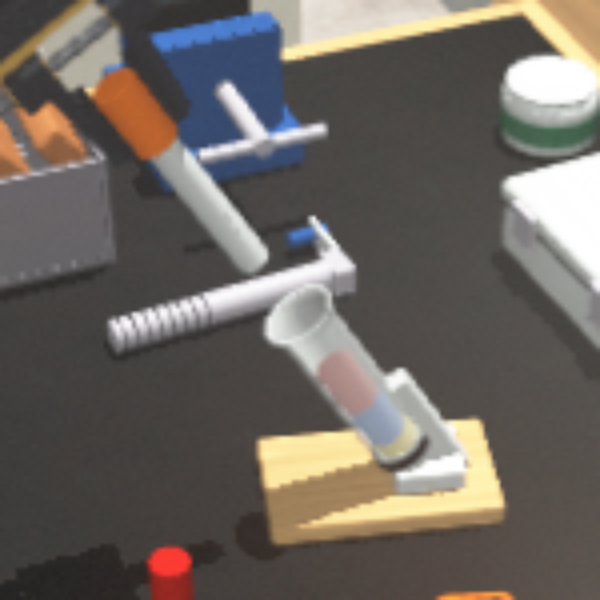

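Plugs and follower sit at the bottom of the tube (crop (390,420)), the mouth is empty, and the rod hasn't slipped in the grip. Returning the rod.

Call:
play_rows(
  commands=[
    {"delta_rot": [0,0.001,0],"travel": [-0.999,0.176,0.167],"gripper": -1},
    {"delta_rot": [0,0.001,0],"travel": [-0.999,0.176,0.167],"gripper": -1},
    {"delta_rot": [0,0.001,0],"travel": [-0.999,0.176,0.167],"gripper": -1},
    {"delta_rot": [0,0.001,0],"travel": [-0.999,0.176,0.167],"gripper": -1},
  ],
)

```text
clock: 34.2
tool_pos: [0.5034, 0.085, 0.2728]
eef_rot: [0.672, 0.694, 0.129, 0.224]
contact_force: [1.2, 0.1, -1.9]
opening: 0.3
```

Call:
play_rows(
  commands=[
    {"delta_rot": [0.161,0.043,0.012],"travel": [-0.999,0.03,0.307],"gripper": -1},
    {"delta_rot": [0.161,0.043,0.012],"travel": [-0.999,0.03,0.307],"gripper": -1},
    {"delta_rot": [0.161,0.043,0.012],"travel": [-0.999,0.03,0.307],"gripper": -1},
    {"delta_rot": [0.161,0.043,0.012],"travel": [-0.999,0.03,0.307],"gripper": -1},
    {"delta_rot": [0.161,0.043,0.012],"travel": [-0.999,0.03,0.307],"gripper": -1},
    {"delta_rot": [0.161,0.043,0.012],"travel": [-0.999,0.03,0.307],"gripper": -1},
    {"delta_rot": [0.161,0.043,0.012],"travel": [-0.999,0.03,0.307],"gripper": -1},
    {"delta_rot": [0.161,0.043,0.012],"travel": [-0.999,0.03,0.307],"gripper": -1},
    {"delta_rot": [0.161,0.043,0.012],"travel": [-0.999,0.03,0.307],"gripper": -1},
  ],
)

```text
clock: 35.33
tool_pos: [0.5298, -0.0632, 0.2567]
eef_rot: [0.706, 0.708, 0.001, 0.0]
contact_force: [0.5, 0.3, -2.1]
opening: 0.304
```

```bash
python3 - <<'E'
from plan import *
st=r.get_state(); print(st['tool_pos'],st['clock'],st['opening'])
plan([([.5624,-.2518,.24],DOWN)])
E
```

```text
[ 0.52975755 -0.06322008  0.25674512] 35.325 0.3036411067336569
0 "delta_rot": [0.0, -0.0, 0.001] "travel": [-0.999, 0.169, 0.088] rows>=2.4
0 "delta_rot": [0.0, -0.0, 0.0] "travel": [-0.259, 0.045, 0.023] rows>=0.6
```

Call:
play_rows(
  commands=[
    {"delta_rot": [0,0,0.001],"travel": [-0.999,0.169,0.088],"gripper": -1},
    {"delta_rot": [0,0,0.001],"travel": [-0.999,0.169,0.088],"gripper": -1},
    {"delta_rot": [0,0,0.001],"travel": [-0.999,0.169,0.088],"gripper": -1},
    {"delta_rot": [0,0,0.001],"travel": [-0.999,0.169,0.088],"gripper": -1},
  ],
)

```text
clock: 35.83
tool_pos: [0.5551, -0.2167, 0.2425]
eef_rot: [0.709, 0.705, 0.0, -0.0]
contact_force: [0.4, 0.9, -1.1]
opening: 0.302
```

Call:
play_rows(
  commands=[
    {"delta_rot": [0,0,0],"travel": [-0.259,0.045,0.1],"gripper": -1},
    {"delta_rot": [0,0,0],"travel": [-0.259,0.045,0.2],"gripper": -1},
    {"delta_rot": [0,0,0],"travel": [-0.259,0.045,0.3],"gripper": -1},
    {"delta_rot": [0,0,0],"travel": [-0.259,0.045,0.3],"gripper": -1},
    {"delta_rot": [0,0,0],"travel": [-0.259,0.045,0.3],"gripper": -1},
    {"delta_rot": [0,0,0],"travel": [-0.259,0.045,0.3],"gripper": -1},
  ],
)

```text
clock: 36.58
tool_pos: [0.5629, -0.2528, 0.1987]
eef_rot: [0.708, 0.706, 0.001, 0.0]
contact_force: [-1.5, -0.2, -1.8]
opening: 0.302
```

```bash
python3 - <<'E'
from plan import *
np.set_printoptions(precision=4,suppress=True)
st=r.get_state(); N=R.from_quat(st['eef_rot']).as_matrix(); print(st['tool_pos'],st['clock'],st['opening'],N[:,2])
for c in ('side','top'):
    s=snap(c,c+'11'); P=cloud(s,np.ones((400,640),bool))
    for lo,hi in((.06,.1),(.10,.15)):
        Q=P[(P[:,2]>lo)&(P[:,2]<hi)&(abs(P[:,0]-.5624)<.022)&(abs(P[:,1]+.2518)<.025)]
        if len(Q): print(c,lo,len(Q),(Q.min(0)+Q.max(0))/2)
plan([([.5624,-.2518,.2],DOWN)])
E
```

```text
[ 0.5629 -0.2528  0.1987] 36.575 0.3024632891211968 [ 0.0023  0.0015 -1.    ]
side 0.1 121 [ 0.5618 -0.2563  0.1327]
top 0.1 38 [ 0.5624 -0.2465  0.1314]
0 "delta_rot": [0.001, -0.0, -0.001] "travel": [0.009, -0.002, -0.01] rows>=0.0
```

Call:
play_rows(
  commands=[
    {"delta_rot": [0.001,0,-0.001],"travel": [0.006,-0.002,0.15],"gripper": -1},
    {"delta_rot": [0.001,0,-0.001],"travel": [0.006,-0.002,0.34],"gripper": -1},
    {"delta_rot": [0.001,0,-0.001],"travel": [0.006,-0.002,0.34],"gripper": -1},
    {"delta_rot": [0.001,0,-0.001],"travel": [0.006,-0.002,0.34],"gripper": -1},
    {"delta_rot": [0.001,0,-0.001],"travel": [0.006,-0.002,0.34],"gripper": -1},
  ],
)

```text
clock: 37.3
tool_pos: [0.563, -0.2525, 0.1483]
eef_rot: [0.707, 0.707, 0.0, -0.0]
contact_force: [-0.9, -0.0, -1.3]
opening: 0.304
```

```bash
python3 - <<'E'
from plan import *
np.set_printoptions(precision=4,suppress=True)
st=r.get_state(); N=R.from_quat(st['eef_rot']).as_matrix(); print(st['tool_pos'],st['clock'],st['contact_force'],N[:,2],'foot',st['tool_pos']+.084*N[:,2])
plan([([.5624,-.2518,.095],DOWN)])
E
```

```text
[ 0.563  -0.2525  0.1483] 37.3 [-0.921  -0.0393 -1.306 ] [ 0.0002  0.0011 -1.    ] foot [ 0.563  -0.2524  0.0643]
0 "delta_rot": [0.0, -0.0, 0.0] "travel": [0.004, -0.004, 0.355] rows>=0.9
```

Call:
play_rows(
  commands=[
    {"delta_rot": [0,0,0],"travel": [0.004,-0.004,0.06],"gripper": -1},
    {"delta_rot": [0,0,0],"travel": [0.004,-0.004,0.12],"gripper": -1},
    {"delta_rot": [0,0,0],"travel": [0.004,-0.004,0.18],"gripper": -1},
    {"delta_rot": [0,0,0],"travel": [0.004,-0.004,0.24],"gripper": -1},
    {"delta_rot": [0,0,0],"travel": [0.004,-0.004,0.3],"gripper": -1},
    {"delta_rot": [0,0,0],"travel": [0.004,-0.004,0.35],"gripper": -1},
    {"delta_rot": [0,0,0],"travel": [0.004,-0.004,0.35],"gripper": -1},
    {"delta_rot": [0,0,0],"travel": [0.004,-0.004,0.35],"gripper": -1},
  ],
)

```text
clock: 38.3
tool_pos: [0.5614, -0.2516, 0.0944]
eef_rot: [0.707, 0.707, -0.0, -0.001]
contact_force: [-0.1, 0.8, -1.1]
opening: 0.306
```

```bash
python3 - <<'E'
from plan import *
np.set_printoptions(precision=4,suppress=True)
st=r.get_state(); N=R.from_quat(st['eef_rot']).as_matrix(); print(st['tool_pos'],st['clock'],st['contact_force'],'foot',st['tool_pos']+.084*N[:,2])
E
```

```text
[ 0.5614 -0.2516  0.0944] 38.3 [-0.127   0.7533 -1.111 ] foot [ 0.5612 -0.2515  0.0104]
```

The foot is at 0.0104 with no contact force. Releasing, then rising straight up.

Call:
play_rows(
  commands=[
    {"delta_rot": [0,0,0],"travel": [0,0,0],"gripper": 0.14},
    {"delta_rot": [0,0,0],"travel": [0,0,0],"gripper": 0.14},
    {"delta_rot": [0,0,0],"travel": [0,0,0],"gripper": 0.14},
    {"delta_rot": [0,0,0],"travel": [0,0,0],"gripper": 0.14},
    {"delta_rot": [0,0,0],"travel": [0,0,-0.2],"gripper": 0.14},
    {"delta_rot": [0,0,0],"travel": [0,0,-0.45],"gripper": 0.14},
    {"delta_rot": [0,0,0],"travel": [0,0,-0.8],"gripper": 0.14},
    {"delta_rot": [0,0,0],"travel": [0,0,-0.8],"gripper": 0.14},
    {"delta_rot": [0,0,0],"travel": [0,0,-0.8],"gripper": 0.14},
  ],
)

```text
clock: 39.42
tool_pos: [0.5611, -0.252, 0.2141]
eef_rot: [0.707, 0.707, -0.001, -0.002]
contact_force: [0.3, -0.4, 0.2]
opening: 0.57
```

Call:
play_rows(
  commands=[
    {"delta_rot": [0,0,0],"travel": [0.6,-0.6,-0.2],"gripper": 0.14},
    {"delta_rot": [0,0,0],"travel": [0.6,-0.6,-0.2],"gripper": 0.14},
    {"delta_rot": [0,0,0],"travel": [0.6,-0.6,-0.2],"gripper": 0.14},
    {"delta_rot": [0,0,0],"travel": [0.6,-0.6,-0.2],"gripper": 0.14},
    {"delta_rot": [0,0,0],"travel": [0.6,-0.6,-0.2],"gripper": 0.14},
  ],
)

```text
clock: 40.05
tool_pos: [0.4723, -0.1631, 0.244]
eef_rot: [0.708, 0.707, -0.0, -0.002]
contact_force: [-0.3, 0.3, -0.6]
opening: 0.574
```

```bash
python3 - <<'E'
from plan import *
np.set_printoptions(precision=4,suppress=True)
st=r.get_state(); print(st['tool_pos'],st['clock'],st['contact_force'],np.abs(st['qd']).max())
t=snap('top','t12'); s=snap('side','s12'); M=np.array([.532,.2213,.148])
for c,x in (('top',t),('side',s)):
    P=cloud(x,np.ones((400,640),bool))
    for lo,hi in((.055,.1),(.149,.16)):
        Q=P[(P[:,2]>lo)&(P[:,2]<hi)&(abs(P[:,0]-.5624)<.03)&(abs(P[:,1]+.2518)<.03)]
        if len(Q): print(c,lo,len(Q),'zmax',Q[:,2].max(),(Q.min(0)+Q.max(0))/2)
    blobs(x,'green')
# red depth in tube via colour-loose mask from top
for nm in ('scraper','belay','ice_screw'):
    a=viewer.pinpoint('top',nm); print(nm,a[0]['at'] if a else None)
im=np.hstack([cv2.resize(s['color'][60:360,220:420],(400,600)),cv2.resize(t['color'][130:280,170:270],(400,600))]);cv2.imwrite('pics/m12.png',im[:,:,::-1])
E
```

```text
[ 0.4723 -0.1631  0.244 ] 40.05 [-0.2772  0.3001 -0.5806] 0.003396813576077314
top 0.055 23 zmax 0.09113691195460327 [ 0.5559 -0.2446  0.0732]
top 0.149 2 zmax 0.14994988373881823 [ 0.5526 -0.2503  0.1499]
green [339.6 240.4] [335 235  11  11  91] zt 0.0357 topmid [ 0.4454 -0.0061] mean [ 0.4446 -0.0058]
side 0.055 145 zmax 0.09982094788188645 [ 0.5605 -0.256   0.0775]
side 0.149 168 zmax 0.1569219150767892 [ 0.5617 -0.2538  0.153 ]
green [285.  262.5] [279 254  13  18 191] zt 0.0348 topmid [ 0.4436 -0.0104] mean [ 0.4434 -0.0111]
green [576.3 365.3] [563 354  27  25 360] zt 0.0717 topmid [ 0.8291 -0.4841] mean [ 0.8277 -0.4845]
scraper [342.1, 151.1]
belay [314.7, 190.4]
ice_screw [175.4, 192.1]
```

View pics/m12.png

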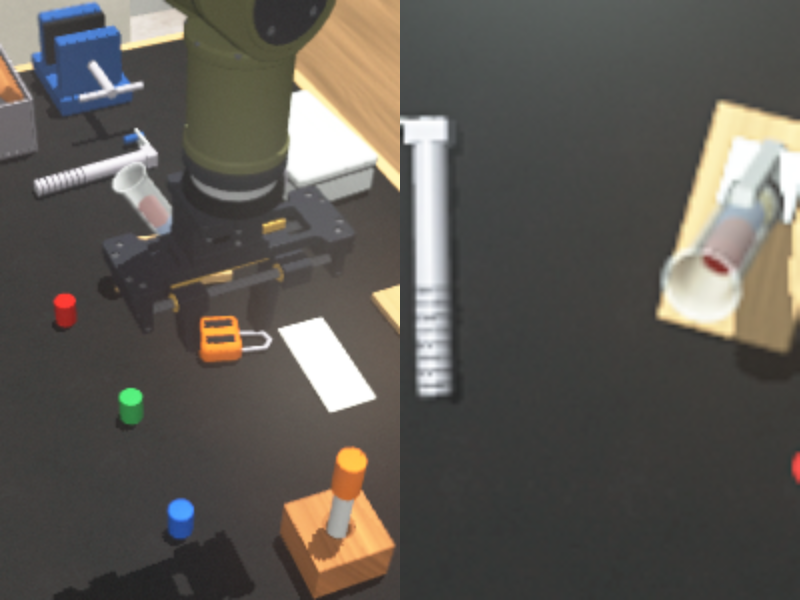

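The rod stands in its stand with its top at the original height. Both plugs are low in the tube, and green, the scraper, the belay device and the ice screw haven't moved. Handing in.

```bash
python3 -c "
from plant import r
print(r.finish_job())"
```

```text
the job is handed in; nothing more can be done
None
```

The tube is refilled and the job is handed in at about 40 s of the 72 s. No verdict is reported. I put in the leftmost blue plug, then the rightmost red one on top, tamped both to the bottom with the rod and stood the rod back in its stand.

**Last checks**
- **Plugs before tamping:** blue's top was 28.6 mm below the mouth and red's top 34 mm above that, so each was seated.
- **Tamping:** the rod stopped dead with its foot about 47 mm below the mouth (46 mm nominal, within calibration). I held it there at about 26 N for 0.6 s. The later pictures show both plugs and the follower at the bottom of the tube.
- **Rod:** it stands upright, released, with its top at the original height of about 0.156 m.
- **Bystanders:** green moved less than 1 mm in the top view. The scraper, belay device and ice screw show within the detector's scatter of a few pixels, about 12 mm at most, and look undisturbed. The other blue and red plugs are where they were.

**Mishaps and disagreements**
- **Fingertips:** they end about 24 mm short of the reported TCP, so my first grasp closed above the blue plug without moving it. I measured the offset and corrected for it.
- **Cameras:** the top and side views disagreed by about 5 mm in y. I used the wrist camera and the tube foot's midline instead.
- **Rod grip:** my first grip was 3.7 mm off-centre, so I re-gripped it.

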